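# Build up a spindle bearing stack

## Robot

A 6-joint arm with a two-finger parallel gripper is mounted at the origin on a cart in front of the work surface, level with it; the furniture and walls round the work are solid. World frame = base frame: x ahead of the robot, y to its left, z up, the work surface at z = 0. Lengths are in m, angles in rad, forces in N, time in s.
With the tool pointing down it reaches from about 0.225 to 0.875 m from the base axis. Payload 3.4 kg.
Tool frame: the origin (TCP) lies on the mounting face of the last link; the fingertips stand 173 mm ahead of it and the grasp point (between the pads) lies 155 mm ahead of it; y points along the fingers, x is the direction in which the jaws open and shut, and the axes are right-handed (so a half turn about y gives the same grasp; the last joint's range is limited). The gripper opens to 85 mm and grips with 20 to 120 N. Pads are 22 mm wide; open, the fingers measure 114 mm over their backs; the gripper's body (76 mm by 85 mm) begins 54 mm behind the grasp point. The pads swing forward as they close: fully open they stand 13 mm farther back than shut.
Start: joints at [-1.365, 0.276, 1.505, -0, 1.361, -0.121], TCP at [0.185, -0.545, 0.405] pointing down, gripper open.
Joint ranges: [-2.89, 2.89], [-0.75, 2.08], [0.22, 2.7], [-1.18, 4.32], [0.11, 2.71], [-2.7, 2.7]. Speed limits (rad/s): [2.57, 2.57, 3.14, 3.14, 3.14, 3.14].

## Interface

Orientations are given as a unit quaternion [w, x, y, z].
In Python, from rig import manip, vision, ticket gives the robot as it stands.
- The arm moves only by the tool arm_command, never from a script. Its argument "increments" is one flat list of numbers, 7 for each row, row after row: the turn, a rotation vector about the tool's x, y, z in rad, then the shift along the tool's x, y, z in cm, then the closure, from 0 (fully open) to 1 (shut). In form: [wx, wy, wz, tx, ty, tz, hand, wx, wy, wz, tx, ty, tz, hand, ...]. A call has 1 to 8 rows; each row shifts and turns the commanded pose from where the row before left it, along the tool's axes as they then stand; what a row does not reach is not made up. A row lasts 1/8 s, in which the tool goes at most 62.5 mm and 10.7 degrees, less where a joint would pass 70% of its speed; a pose out of reach is approached as far as the arm can. A call is refused whole if a number of a shift passes 6.25 or a number of a turn 0.188, either way. A call with a gripper value outside its range is refused whole. The fingers move at their own pace and stop on an object; "grip_force" is the grip in N (left out, the last holds). Time passes only in rows, so rows that do not move let the fingers close. It gives the time, the measured TCP pose, the force and the opening at its end, in the units of the state.
- manip.get_state(): the state, without advancing time (a new reading comes with each control period).
- vision.get_image(name): name is "scene" or "top"; returns the picture (480x640x3 uint8, red, green, blue); there is no depth.
- vision.camera_params(name): a dict with "vfov" (degrees; the focal length in pixels is half the picture's height over the tangent of half this angle, whatever the lens; pixels are square), "cx", "cy" (the principal point, pixels), "R" (3x3) and "t" (3): a world point X has camera coordinates R X + t. Camera axes: x right, y down, z forward; pixel columns grow to the right and rows downward; lengths in m; the calibration is good to about 2 mm. A picture is of the moment at which its call begins. camera_params takes no time and is no camera call.
- ticket.sign_off(): hands the job in, once; it reports no verdict.
The state is a dict: "clock": time; "qpos": joint angles; "qd": joint speeds; "effort": joint torques, N m; "position": TCP position; "ee_rot": TCP orientation; "contact_force": force on the tool from outside, world axes, zero at the start; "moment": the same for the moment, N m; "width": finger opening in m.
Only numpy, scipy, OpenCV 4.12 (cv2) and the standard library are available. Lean on these libraries where they do the work, as an engineer would, in place of code of your own. Each camera call takes 0.05 s, during which the arm holds its last target.

## Task

Build up the spindle that stands in the assembly stand. Slip the loose parts over it in this order, from the shoulder up: the wide dust shield, one bearing, the spacer sleeve, the other bearing, and last the split clamping collar, each lying flat and fully down on the one below. Leave the micrometer, marker and screwdriver where they lie.

Things in the scene. Friction and masses are not known exactly. Their poses are not given: they have to be found in the camera images.
- assembly_stand: fixed bench stand holding a steel spindle upright: round grey base 84 mm across and 12 mm high with four screws, knurled collet 53 mm across up to 50 mm, then the spindle: 23 mm thick up to its shoulder at 72 mm above the table, above it 15 mm thick and plain up to 122 mm, then a tapered nose narrowing to 7 mm at its tip at 129 mm. Origin at the centre of its underside on the table; z up along the spindle's axis
- dust_shield: dust shield: the widest ring, a flat steel disc 44 mm across; rim 7 mm high with a shallow groove round it, narrow raised land round the bore, 8 mm high in all. Goes on first, on the shoulder. Bore 17 mm (1 mm play a side on the 15 mm spindle); lies flat on the table, right way up. Origin at the centre of its underside, z up along its axis; its turn about z does not matter.
- bearing_a: ball bearing, steel, 29 mm across, 9.5 mm high, grooved faces; one of two alike on the table (either may go below the spacer). Bore 17 mm (1 mm play a side on the 15 mm spindle); lies flat on the table, right way up. Origin at the centre of its underside, z up along its axis; its turn about z does not matter.
- bearing_b: ball bearing, the other of the two alike: 29 mm across, 9.5 mm high. Bore 17 mm (1 mm play a side on the 15 mm spindle); lies flat on the table, right way up. Origin at the centre of its underside, z up along its axis; its turn about z does not matter.
- spacer_sleeve: spacer sleeve: the narrowest and tallest ring, a plain thin-walled aluminium tube 23 mm across, 16 mm high. Bore 17 mm (1 mm play a side on the 15 mm spindle); lies flat on the table, right way up. Origin at the centre of its underside, z up along its axis; its turn about z does not matter.
- clamp_collar: split clamping collar: thick dark steel ring 36 mm across, 11 mm high, with a radial slit and a small clamp screw across it (not to be tightened). Bore 17 mm (1 mm play a side on the 15 mm spindle); lies flat on the table, right way up. Origin at the centre of its underside, z up along its axis; its turn about z does not matter.
- micrometer: bystander: outside micrometer, green bow, 61 x 130 mm, 16 mm high, lying flat; origin at the centre of its underside, y along its spindle
- marker: bystander: blue capped marker, 16 mm thick, 137 mm long, lying; origin under its middle, y along it; can roll
- screwdriver: bystander: screwdriver with red handle, 209 mm long, 31 mm high, lying beside the yellow basket; origin under its middle, y along it towards the handle

How it is judged:
On the way, in this order (a step that is already met when the one before it is completed fails the run):
1. the dust shield lies flat on the spindle's shoulder (horizontal distance between dust_shield and assembly_stand below 0.003 m and z of dust_shield in the frame of assembly_stand between 0.069 and 0.075 m and angle between dust_shield's own z axis and vertical below 0.12 rad), for 0.2 s.
2. a bearing is fully down on the dust shield (all of step 1 and ((horizontal distance between bearing_a and assembly_stand below 0.003 m and z of bearing_a in the frame of assembly_stand between 0.077 and 0.083 m and angle between bearing_a's own z axis and vertical below 0.12 rad) or (horizontal distance between bearing_b and assembly_stand below 0.003 m and z of bearing_b in the frame of assembly_stand between 0.077 and 0.083 m and angle between bearing_b's own z axis and vertical below 0.12 rad))), for 0.2 s.
3. the spacer sleeve is fully down on that bearing (all of step 2 and horizontal distance between spacer_sleeve and assembly_stand below 0.003 m and z of spacer_sleeve in the frame of assembly_stand between 0.0865 and 0.0925 m and angle between spacer_sleeve's own z axis and vertical below 0.12 rad), for 0.2 s.
4. the other bearing is fully down on the spacer sleeve (all of step 1 and ((horizontal distance between each of bearing_a, bearing_b and assembly_stand below 0.003 m and z of bearing_a in the frame of assembly_stand between 0.077 and 0.083 m and angle between each of bearing_a, bearing_b's own z axis and vertical below 0.12 rad and z of bearing_b in the frame of assembly_stand between 0.1025 and 0.1085 m) or (horizontal distance between each of bearing_b, bearing_a and assembly_stand below 0.003 m and z of bearing_b in the frame of assembly_stand between 0.077 and 0.083 m and angle between each of bearing_b, bearing_a's own z axis and vertical below 0.12 rad and z of bearing_a in the frame of assembly_stand between 0.1025 and 0.1085 m)) and horizontal distance between spacer_sleeve and assembly_stand below 0.003 m and z of spacer_sleeve in the frame of assembly_stand between 0.0865 and 0.0925 m and angle between spacer_sleeve's own z axis and vertical below 0.12 rad), for 0.2 s.
5. the clamping collar is fully down on the upper bearing (all of step 4 and horizontal distance between clamp_collar and assembly_stand below 0.003 m and z of clamp_collar in the frame of assembly_stand between 0.112 and 0.118 m and angle between clamp_collar's own z axis and vertical below 0.12 rad), for 0.2 s.
At the end, for the whole second after the job is handed in: All five parts are on the spindle, released and still: from the shoulder up dust shield, a bearing, spacer sleeve, the other bearing, clamping collar; each within 3 mm of its seated height and of the spindle's axis, and tilted less than 7 degrees (all of step 5 and linear speed of each of dust_shield, bearing_a, bearing_b, spacer_sleeve, clamp_collar below 0.01 m/s); the robot touches nothing.
It fails at once if the micrometer is moved more than 25 mm (distance of micrometer from where it was at the start of the episode above 0.025 m).
It fails at once if the marker is moved more than 25 mm (distance of marker from where it was at the start of the episode above 0.025 m).
It fails at once if the screwdriver is moved more than 25 mm (distance of screwdriver from where it was at the start of the episode above 0.025 m).
It also fails if it takes over 112 s, if anything falls off the work surface, if the arm or the gripper's body presses on something with over 40 N, if the wrist force passes 120 N, or if a joint passes its speed limit or range.

## Working session

There is one attempt and no reset: what is moved stays moved. The work goes in short steps, Python scripts to look and compute and a tool call to move; the robot and the scene stay as the last step left them, time stands still between calls to the robot, and variables do not carry over. Pictures are saved under pics/ and viewed, and the job is handed in when it is done.

Besides the shell and the picture viewer there is one more tool, called after "Emit:" as name(argument=value, ...) on one line, values as JSON. arm_command: Moves the arm, as the interface text tells. Its arguments: {"type":"object","properties":{"increments":{"type":"array"},"grip_force":{"type":"number"}},"required":["increments"]}

```bash
ls; mkdir -p pics
python3 - <<'E'
from rig import manip, vision, ticket
import cv2
print(manip.get_state())
for n in("scene","top"):
    im=vision.get_image(n); cv2.imwrite(f"pics/{n}0.png",im[:,:,::-1]); p=vision.camera_params(n); print(n,p)
E
```

```text
pics
{'clock': 0.0, 'qpos': array([-1.36503786e+00,  2.76591977e-01,  1.50615888e+00,  8.16157032e-06,
        1.36071994e+00, -1.20999680e-01]), 'qd': array([-0.00220501, -0.0016141 ,  0.0015678 , -0.00081945, -0.00046878,
       -0.00022569]), 'effort': array([-6.06901631e-04, -4.16780734e+01, -2.45806414e+01, -5.83428209e-05,
        1.08449988e-02,  6.20628924e-06]), 'position': array([ 0.18451032, -0.54435401,  0.40383089]), 'ee_rot': array([ 0.57511895, -0.57421634,  0.41250246, -0.41152826]), 'contact_force': array([-0.61512982,  0.01483746, -0.56746749]), 'moment': array([-0.01023838,  0.01645951, -0.00287061]), 'width': 0.08563882735707502}
scene {'vfov': 48.99716796701129, 'cx': 318.9274429436857, 'cy': 230.6393230216231, 'R': array([[-0.72476043, -0.68868418, -0.0208906 ],
       [-0.38282753,  0.42772043, -0.81883962],
       [ 0.57285723, -0.58546506, -0.57364211]]), 't': array([0.36280434, 0.2695099 , 0.9630171 ])}
top {'vfov': 47.453901610457685, 'cx': 322.00963580901526, 'cy': 235.32083417454916, 'R': array([[-0.02174665, -0.99948148, -0.02374579],
       [-0.9990334 ,  0.0226322 , -0.03768363],
       [ 0.03820151,  0.02290334, -0.99900755]]), 't': array([-0.02725184,  0.52466659,  1.0556314 ])}
```

View pics/scene0.png

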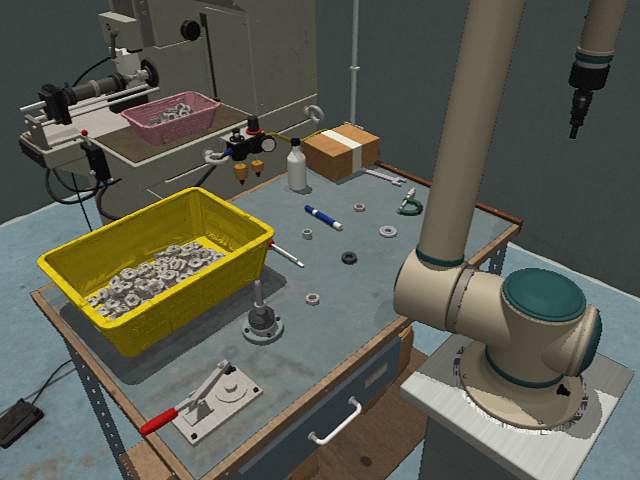

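View pics/top0.png

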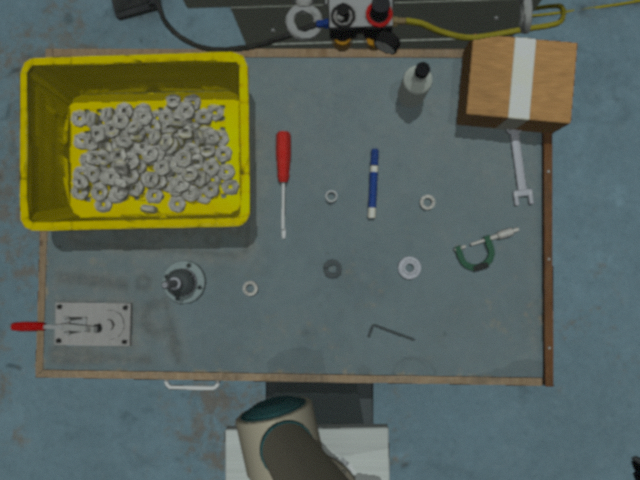

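The scene view shows the stand at about (262,320), with the parts around it. In the top view, the stand base is at (184,283), bearings are at (250,288) and (428,202), the sleeve is at (331,196), the collar at (332,268) and the shield at (410,268). Next I'll zoom in.

```bash
cat > h.py <<'E'
import numpy as np, cv2
from rig import manip, vision, ticket
def cam(n):
    p=vision.camera_params(n); f=240/np.tan(np.radians(p['vfov'])/2); return f,p['cx'],p['cy'],np.array(p['R']),np.array(p['t'])
def ray(n,u,v,z):
    f,cx,cy,R,t=cam(n); C=-R.T@t; d=R.T@np.array([(u-cx)/f,(v-cy)/f,1]); return C+d*(z-C[2])/d[2]
def proj(n,X):
    f,cx,cy,R,t=cam(n); c=R@np.array(X)+t; return np.array([f*c[0]/c[2]+cx,f*c[1]/c[2]+cy])
def save(n,im): cv2.imwrite(f"pics/{n}.png",im[:,:,::-1])
def crop(im,u,v,r=22,k=9): 
    u,v=int(u),int(v); return cv2.resize(im[v-r:v+r,u-r:u+r],None,fx=k,fy=k,interpolation=cv2.INTER_CUBIC)
E
python3 - <<'E'
from h import *
im=cv2.imread("pics/top0.png")[:,:,::-1]
cs=[crop(im,*p,r=22,k=6) for p in [(250,288),(428,202),(331,196),(332,268),(410,268)]]
cs.append(crop(im,184,283,r=30,k=264/60))
cs=[cv2.resize(c,(264,264)) for c in cs]
save("z1",np.vstack([np.hstack(cs[:3]),np.hstack(cs[3:])]))
im=cv2.imread("pics/scene0.png")[:,:,::-1]
cs=[crop(im,*p,r=22,k=6) for p in [(312,299),(360,207),(307,233),(349,257),(388,231)]]
cs.append(crop(im,262,312,r=40,k=4)); cs=[cv2.resize(c,(264,264)) for c in cs]
save("z2",np.vstack([np.hstack(cs[:3]),np.hstack(cs[3:])]))
for n in("top","scene"):
    f,cx,cy,R,t=cam(n); print(n,f,-R.T@t)
E
```

```text
top 546.0372596264018 [ 0.48324009 -0.06328955  1.07370797]
scene 526.6664281292269 [-0.18554926  0.69839558  0.78069174]
```

View pics/z1.png

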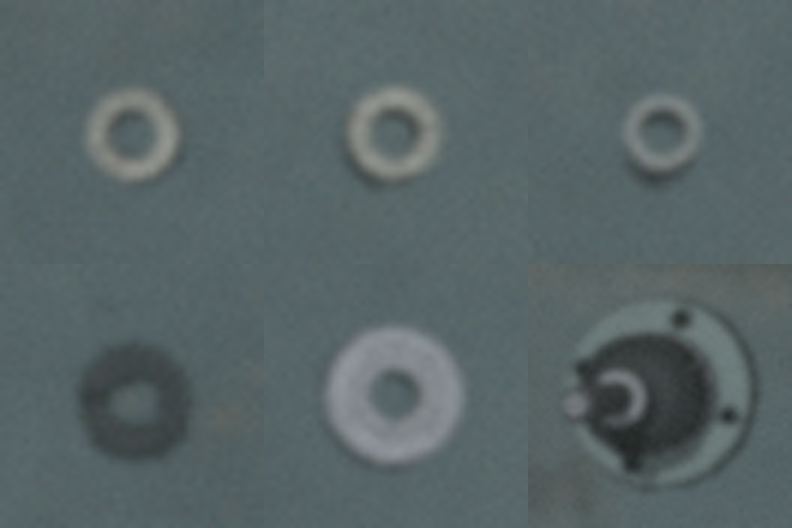

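View pics/z2.png

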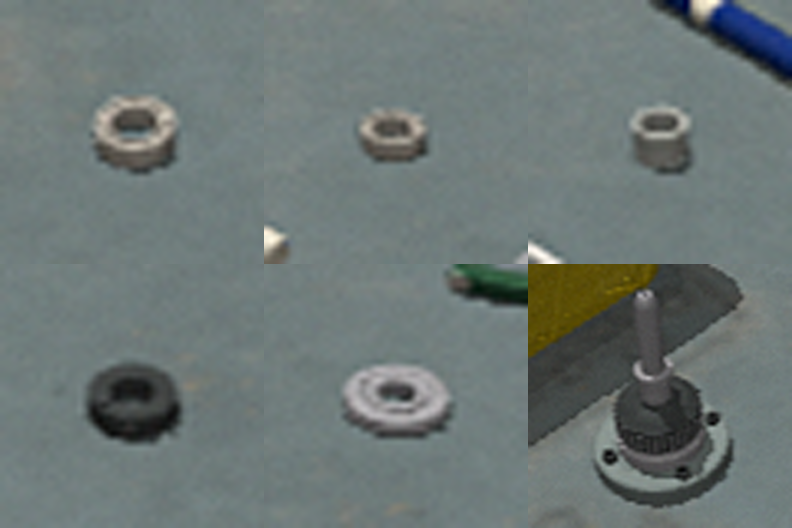

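```bash
cat >> h.py <<'E'
def ring(n,im,u,v,z,r=18,th=16,k=4,dark=False):
    u,v=int(round(u)),int(round(v)); c=im[v-r:v+r+1,u-r:u+r+1].astype(np.float32)
    bg=np.median(np.vstack([c[0],c[-1],c[:,0],c[:,-1]]),axis=0)
    d=(c-bg); d=(d@np.array([.6,.3,.1],np.float32)) if not dark else -(d.mean(2))
    d=cv2.resize(d,None,fx=k,fy=k,interpolation=cv2.INTER_CUBIC)
    m=(d>th).astype(np.uint8)
    cs,_=cv2.findContours(m,cv2.RETR_EXTERNAL,cv2.CHAIN_APPROX_NONE)
    q=max(cs,key=cv2.contourArea); e=cv2.fitEllipse(q)
    p=(np.array(e[0])+.5)/k-.5+[u-r,v-r]
    return p,np.array(e[1])/k,ray(n,*p,z)
E
python3 - <<'E'
from h import *
im=cv2.imread("pics/top0.png")[:,:,::-1]
for nm,p,z,dk in [("bR",(250,288),.0095,0),("bF",(428,202),.0095,0),("sl",(331,196),.016,0),("col",(332,268),.011,1),("sh",(410,268),.007,0)]:
  for th in (14,22,30):
    q,a,X=ring("top",im,*p,z,th=th,dark=dk); print(nm,th,q.round(2),(a*(1.0737-z)/546*1000).round(1),X.round(4))
im2=cv2.imread("pics/scene0.png")[:,:,::-1]
for nm,X in [("bR",0),]:pass
print("tip top",ray("top",164.7,284.6,.129),"tip scene",ray("scene",257.5,281.5,.129),"base",ray("top",184.5,282.4,.012))
# Hough base
c=cv2.resize(cv2.cvtColor(im[250:316,150:222],cv2.COLOR_RGB2GRAY),None,fx=4,fy=4,interpolation=cv2.INTER_CUBIC)
h=cv2.HoughCircles(c,cv2.HOUGH_GRADIENT_ALT,1,20,param1=60,param2=.5,minRadius=70,maxRadius=100); 
print(h)
if h is not None:
  for x,y,r in h[0]: u=(x+.5)/4-.5+150; v=(y+.5)/4-.5+250; print(u,v,r/4*1.94,ray("top",u,v,.012))
E
```

```text
bR 14 [249.46 287.9 ] [29.8 30. ] [0.4246 0.1048 0.0095]
bR 22 [249.54 287.96] [28.2 28.7] [0.4244 0.1047 0.0095]
bR 30 [249.69 288.  ] [26.3 27.4] [0.4244 0.1044 0.0095]
bF 14 [427.46 201.4 ] [29.7 30.6] [ 0.5853 -0.2456  0.0095]
bF 22 [427.37 201.47] [28.5 29. ] [ 0.5852 -0.2454  0.0095]
bF 30 [427.3  201.48] [27.  27.6] [ 0.5852 -0.2453  0.0095]
sl 14 [330.96 195.23] [23.1 24.5] [ 0.6012 -0.0581  0.016 ]
sl 22 [330.92 195.28] [21.6 22.5] [ 0.6012 -0.0581  0.016 ]
sl 30 [326.87 198.1 ] [1.2 3.3] [ 0.5958 -0.0501  0.016 ]
col 14 [332.1  268.78] [36.6 38.9] [ 0.4584 -0.0571  0.011 ]
col 22 [332.03 268.98] [33.2 36.2] [ 0.458 -0.057  0.011]
col 30 [325.53 267.6 ] [5.4 8. ] [ 0.461  -0.0444  0.011 ]
sh 14 [409.4  267.19] [44.4 45.2] [ 0.4582 -0.2074  0.007 ]
sh 22 [409.35 267.19] [43.1 43.7] [ 0.4582 -0.2073  0.007 ]
sh 30 [409.3  267.22] [41.9 42.2] [ 0.4582 -0.2072  0.007 ]
tip top [0.43987954 0.2336159  0.129     ] tip scene [0.4362153 0.2335544 0.129    ] base [0.43799326 0.23142956 0.012     ]
[[[133.       123.        84.754395]]]
182.875 280.375 41.10588 [0.4420018  0.23457284 0.012     ]
```

```bash
cat >> h.py <<'E'
from scipy.spatial.transform import Rotation as Ro
def st():
    s=manip.get_state(); q=s['ee_rot']; R=Ro.from_quat([q[1],q[2],q[3],q[0]]).as_matrix(); return s,R
def plan(x,y,z,jaw=None):
    "print tool-frame shift (cm) to TCP target; jaw: desired direction (rad) of tool x in world mod pi"
    s,R=st(); d=R.T@(np.array([x,y,z])-s['position'])*100
    a=np.arctan2(R[1,0],R[0,0]); 
    print("t",round(s['clock'],2),"pos",s['position'].round(4),"w",round(s['width'],4),"F",s['contact_force'].round(1),"q",s['qpos'].round(2))
    print("shift cm",d.round(2),"jaw dir",round(a,3),"tilt rv: tool z",R[:,2].round(4))
    if jaw is not None:
        w=(jaw-a+np.pi/2)%np.pi-np.pi/2; print("turn tool z by",round(-w,3),"(tool down)")
E
python3 -c "
from h import *
plan(.458,-.2073,.25,0.0)
print(st()[1].round(3))"
```

```text
t 0.1 pos [ 0.1845 -0.5444  0.4039] w 0.0856 F [ 0.2 -0.8  0. ] q [-1.36  0.28  1.51  0.    1.36 -0.12]
shift cm [-23.12  15.44  36.72] jaw dir -1.244 tilt rv: tool z [9.471e-01 3.210e-01 2.000e-04]
turn tool z by -1.244 (tool down)
[[ 0.321 -0.     0.947]
 [-0.947  0.002  0.321]
 [-0.002 -1.     0.   ]]
```

```bash
sed -i 's/turn tool z by/turn tool y by/; s/tilt rv: tool z",R\[:,2\]/tool y",R[:,1]/' h.py; python3 -c "
from h import *
plan(.458,-.2073,.25,-np.pi/2)"
```

```text
t 0.1 pos [ 0.1845 -0.5444  0.4039] w 0.0856 F [ 0.2 -0.8  0. ] q [-1.36  0.28  1.51  0.    1.36 -0.12]
shift cm [-23.12  15.44  36.72] jaw dir -1.244 tool y [-3.0e-04  1.6e-03 -1.0e+00]
turn tool y by 0.327 (tool down)
```

Emit:
arm_command(increments=[0,0.163,0,0,0,0,0.4,0,0.163,0,0,0,0,0.4], grip_force=40)

```text
clock: 0.35
position: [0.1846, -0.5444, 0.4042]
ee_rot: [0.499, -0.499, 0.501, -0.501]
contact_force: [-0.1, 0.7, 0.6]
width: 0.0523
```

```bash
python3 -c "
from h import *
plan(.458,-.2073,.25,-np.pi/2)"
```

```text
t 0.35 pos [ 0.1846 -0.5444  0.4042] w 0.0523 F [-0.1  0.7  0.6] q [-1.36  0.28  1.51 -0.    1.36  0.21]
shift cm [-33.82  15.45  27.19] jaw dir -1.575 tool y [-2.0e-04  1.1e-03 -1.0e+00]
turn tool y by -0.005 (tool down)
```

Emit:
arm_command(increments=[0,0,0,-4.2,1.5,3.4,0.4,0,0,0,-4.2,1.5,3.4,0.4,0,0,0,-4.2,1.5,3.4,0.4,0,0,0,-4.2,1.5,3.4,0.4,0,0,0,-4.2,1.5,3.4,0.4,0,0,0,-4.2,1.5,3.4,0.4,0,0,0,-4.2,1.5,3.4,0.4,0,0,0,-4.2,1.5,3.4,0.4])

```text
clock: 1.35
position: [0.4571, -0.2068, 0.2841]
ee_rot: [-0.5, 0.5, -0.5, 0.5]
contact_force: [1.4, -0.8, 0.5]
width: 0.0514
```

Emit:
arm_command(increments=[0,0,0,0,0,0,0.4,0,0,0,0,0,0,0.4])

```text
clock: 1.6
position: [0.4562, -0.2083, 0.2845]
ee_rot: [-0.5, 0.501, -0.5, 0.499]
contact_force: [0.5, -0.4, 0.4]
width: 0.051
```

```bash
python3 -c "
from h import *
plan(.4582,-.2073,.19,-np.pi/2)
save('s1',crop(vision.get_image('scene'),390,200,r=50,k=8))"
```

```text
t 1.6 pos [ 0.4562 -0.2083  0.2845] w 0.051 F [ 0.5 -0.4  0.4] q [-0.57  0.27  1.84 -0.    1.03  1.  ]
shift cm [-0.11  9.45  0.2 ] jaw dir -1.569 tool y [-9.e-04 -2.e-04 -1.e+00]
turn tool y by 0.002 (tool down)
```

View pics/s1.png

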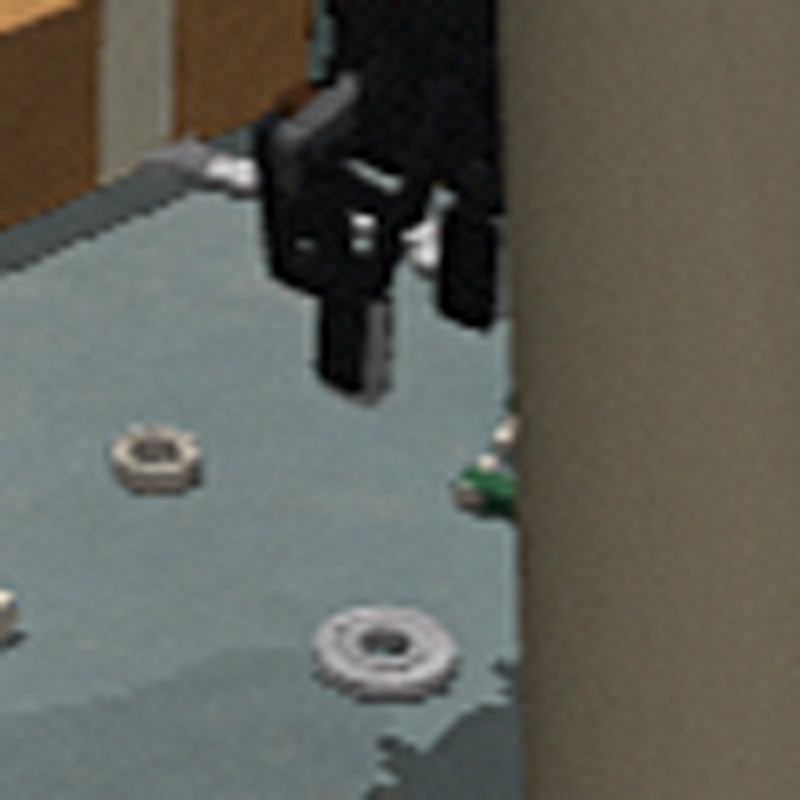

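The gripper (crop (370,350)) hangs over the shield (crop (385,650)), clear of the micrometer. I'll go down now.

Emit:
arm_command(increments=[0,0,0,-0.1,2.5,0.2,0.4,0,0,0,0,2.5,0,0.4,0,0,0,0,2.5,0,0.4,0,0,0,0,2.0,0,0.4,0,0,0,0,0.3,0,0.4,0,0,0,0,0.2,0,0.4,0,0,0,0,0,0,0.4])

```text
clock: 2.52
position: [0.4585, -0.208, 0.1855]
ee_rot: [-0.5, 0.5, -0.499, 0.501]
contact_force: [-0.8, -0.2, -0.3]
width: 0.0513
```

```bash
python3 -c "
from h import *
plan(.4582,-.2073,.178,-np.pi/2)
save('s2',crop(vision.get_image('scene'),390,210,r=40,k=10))"
```

```text
t 2.52 pos [ 0.4585 -0.208   0.1855] w 0.0513 F [-0.8 -0.2 -0.3] q [-0.56  0.4   1.96 -0.    0.78  1.01]
shift cm [-0.07  0.75 -0.03] jaw dir -1.571 tool y [ 0.0014 -0.001  -1.    ]
turn tool y by 0.0 (tool down)
```

View pics/s2.png

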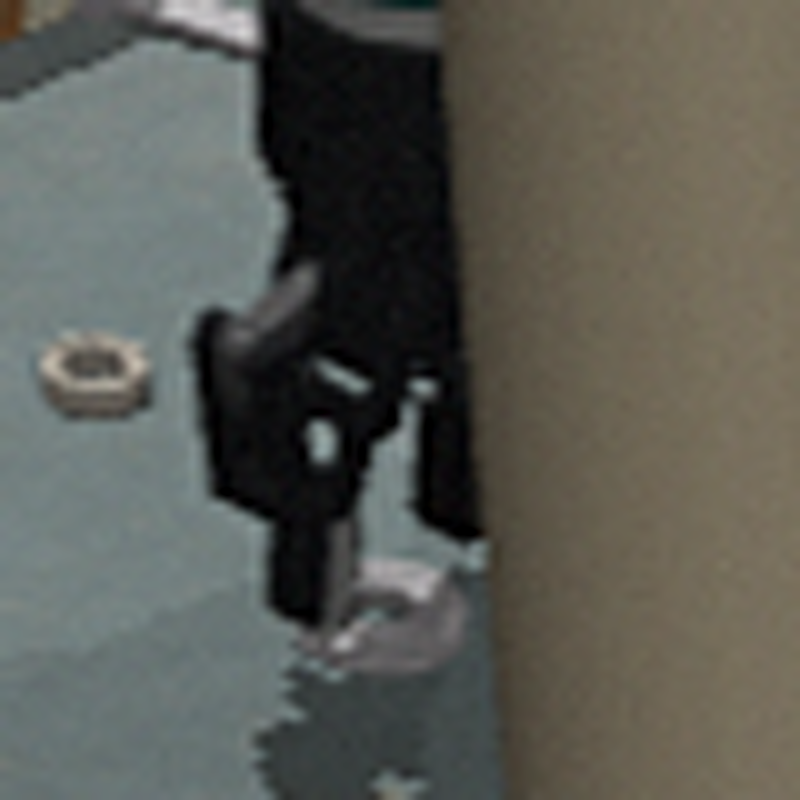

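The fingers straddle the shield (left fingertip about crop (320,620)). I'll feel for the table next.

Emit:
arm_command(increments=[0,0,0,0,0.3,0,0.4,0,0,0,0,0.2,0,0.4,0,0,0,0,0.1,0,0.4,0,0,0,0,0,0,0.4])

```text
clock: 3.08
position: [0.4583, -0.2073, 0.1786]
ee_rot: [-0.5, 0.5, -0.5, 0.5]
contact_force: [0.4, 0.9, 0.8]
width: 0.0512
```

Emit:
arm_command(increments=[0,0,0,0,0.1,0,0.4,0,0,0,0,0,0,0.4])

```text
clock: 3.32
position: [0.4583, -0.2074, 0.1776]
ee_rot: [-0.5, 0.5, -0.5, 0.5]
contact_force: [0.3, -0.3, -0.2]
width: 0.0511
```

Emit:
arm_command(increments=[0,0,0,0,0.1,0,0.4,0,0,0,0,0,0,0.4])

```text
clock: 3.58
position: [0.4583, -0.2074, 0.1766]
ee_rot: [-0.5, 0.5, -0.5, 0.5]
contact_force: [0.6, 0.1, -0.0]
width: 0.0513
```

Emit:
arm_command(increments=[0,0,0,0,0.1,0,0.4,0,0,0,0,0,0,0.4])

```text
clock: 3.82
position: [0.4583, -0.2074, 0.1756]
ee_rot: [-0.5, 0.5, -0.5, 0.5]
contact_force: [-1.3, 0.2, 0.1]
width: 0.0514
```

Emit:
arm_command(increments=[0,0,0,0,0.1,0,0.4,0,0,0,0,0,0,0.4])

```text
clock: 4.08
position: [0.4583, -0.2074, 0.1746]
ee_rot: [-0.5, 0.5, -0.5, 0.5]
contact_force: [0.0, 0.4, -0.0]
width: 0.0513
```

Emit:
arm_command(increments=[0,0,0,0,0.1,0,0.4,0,0,0,0,0,0,0.4])

```text
clock: 4.32
position: [0.4583, -0.2074, 0.1736]
ee_rot: [-0.5, 0.5, -0.5, 0.5]
contact_force: [0.3, -0.5, 0.3]
width: 0.0514
```

Emit:
arm_command(increments=[0,0,0,0,0.1,0,0.4,0,0,0,0,0,0,0.4])

```text
clock: 4.58
position: [0.4583, -0.2074, 0.1726]
ee_rot: [-0.5, 0.5, -0.5, 0.5]
contact_force: [0.5, -0.3, 0.3]
width: 0.0514
```

Emit:
arm_command(increments=[0,0,0,0,0.1,0,0.4,0,0,0,0,0,0,0.4])

```text
clock: 4.82
position: [0.4583, -0.2074, 0.1716]
ee_rot: [-0.5, 0.5, -0.5, 0.5]
contact_force: [-0.3, -0.1, -0.4]
width: 0.0516
```

Emit:
arm_command(increments=[0,0,0,0,0.1,0,0.4,0,0,0,0,0,0,0.4])

```text
clock: 5.08
position: [0.4583, -0.2074, 0.1706]
ee_rot: [-0.5, 0.5, -0.5, 0.5]
contact_force: [-0.2, -0.2, 0.3]
width: 0.0516
```

Emit:
arm_command(increments=[0,0,0,0,0.1,0,0.4,0,0,0,0,0,0,0.4])

```text
clock: 5.32
position: [0.4583, -0.2074, 0.1702]
ee_rot: [0.5, -0.5, 0.5, -0.5]
contact_force: [-1.1, 0.7, 3.9]
width: 0.0512
```

Emit:
arm_command(increments=[0,0,0,0,-0.25,0,0.4,0,0,0,0,0,0,0.5,0,0,0,0,0,0,0.6,0,0,0,0,0,0,0.6,0,0,0,0,0,0,0.6])

```text
clock: 5.95
position: [0.4584, -0.2075, 0.1728]
ee_rot: [0.5, -0.5, 0.5, -0.5]
contact_force: [-1.3, 0.8, 7.1]
width: 0.0417
```

```bash
python3 -c "
from h import *
plan(.4582,-.2073,.178,-np.pi/2)
save('s3',crop(vision.get_image('scene'),390,210,r=40,k=10))"
```

```text
t 5.95 pos [ 0.4584 -0.2075  0.1728] w 0.0417 F [-1.3  0.8  7.1] q [-0.56  0.42  1.97 -0.    0.75  1.01]
shift cm [-0.02 -0.52 -0.02] jaw dir -1.57 tool y [ 6.e-04 -5.e-04 -1.e+00]
turn tool y by 0.001 (tool down)
```

View pics/s3.png

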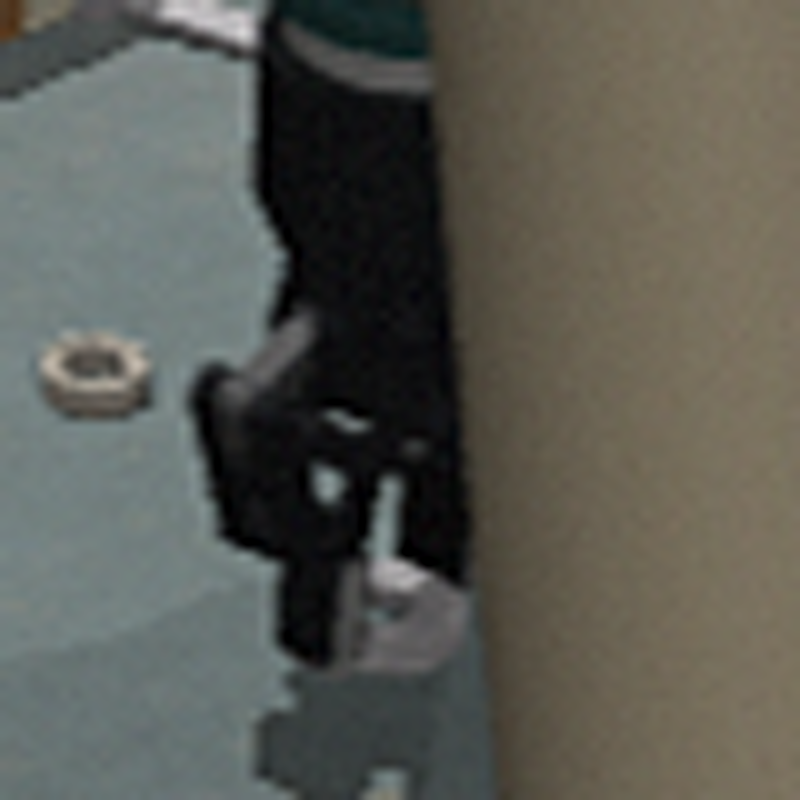

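The shield is in the grip at 41.7 mm, possibly on its groove. I'll lift it and check.

Emit:
arm_command(increments=[0,0,0,0,-1,0,0.6,0,0,0,0,-3,0,0.6,0,0,0,0,-4,0,0.6,0,0,0,0,-4,0,0.6,0,0,0,0,-4,0,0.6,0,0,0,0,0,0,0.6])

```text
clock: 6.75
position: [0.4591, -0.2078, 0.3357]
ee_rot: [-0.501, 0.5, -0.497, 0.502]
contact_force: [-0.2, -0.6, -0.1]
width: 0.0412
```

```bash
python3 -c "
from h import *
plan(.438,.2335,.33,-np.pi/2)
save('s4',crop(vision.get_image('scene'),400,140,r=50,k=8))"
```

```text
t 6.75 pos [ 0.4591 -0.2078  0.3357] w 0.0412 F [-0.2 -0.6 -0.1] q [-0.56  0.22  1.77 -0.    1.15  1.01]
shift cm [-44.14   0.37  -2.08] jaw dir -1.57 tool y [ 0.0066 -0.0042 -1.    ]
turn tool y by 0.001 (tool down)
```

View pics/s4.png

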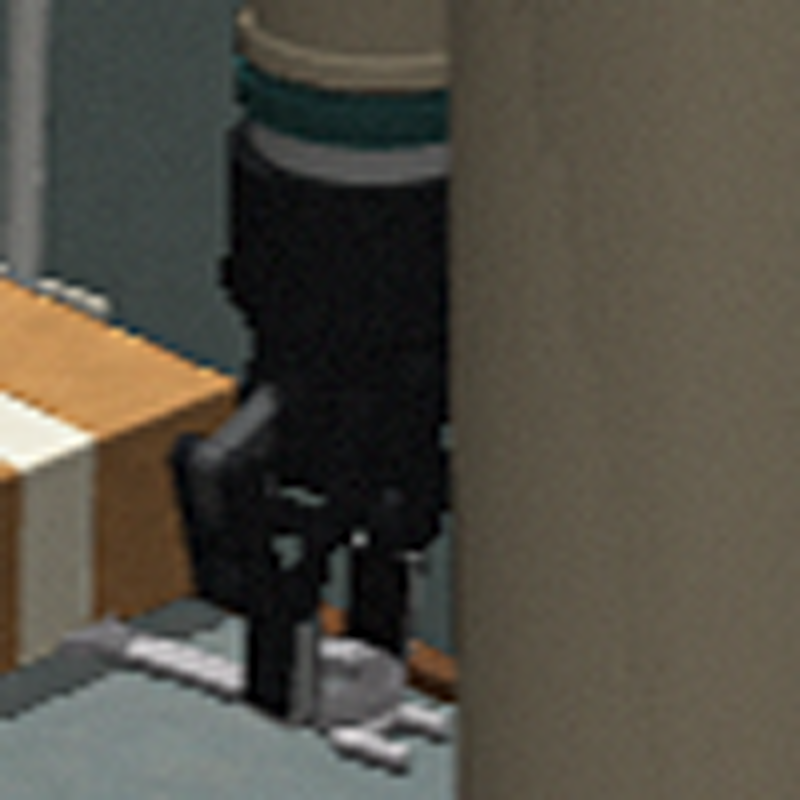

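The shield is held level at crop (350,680). Now I'll carry it to the stand.

Emit:
arm_command(increments=[0,0,0,-4,0,0,0.6,0,0,0,-6,0,-0.3,0.6,0,0,0,-6,0,-0.3,0.6,0,0,0,-6,0,-0.3,0.6,0,0,0,-6,0,-0.3,0.6,0,0,0,-6,0,-0.3,0.6,0,0,0,-6,0,-0.3,0.6,0,0,0,-4,0,-0.3,0.6])

```text
clock: 7.8
position: [0.4358, 0.2349, 0.3304]
ee_rot: [-0.5, 0.502, -0.5, 0.499]
contact_force: [-0.2, 0.3, -1.3]
width: 0.0411
```

Emit:
arm_command(increments=[0,0,0,0,0,0,0.6,0,0,0,0,0,0,0.6])

```text
clock: 8.05
position: [0.4364, 0.2322, 0.3308]
ee_rot: [-0.499, 0.502, -0.5, 0.499]
contact_force: [0.1, -1.0, -0.0]
width: 0.0411
```

```bash
python3 -c "
from h import *
plan(.438,.2335,.32,-np.pi/2)
im=vision.get_image('scene');save('s5',crop(im,262,265,r=66,k=6))
save('t5',crop(vision.get_image('top'),184,283,r=60,k=8))"
```

```text
t 8.05 pos [0.4364 0.2322 0.3308] w 0.0411 F [ 0.1 -1.  -0. ] q [ 0.35  0.21  1.79 -0.    1.14  1.92]
shift cm [-0.13  1.08  0.16] jaw dir -1.569 tool y [-0.0028 -0.0018 -1.    ]
turn tool y by 0.001 (tool down)
```

View pics/s5.png

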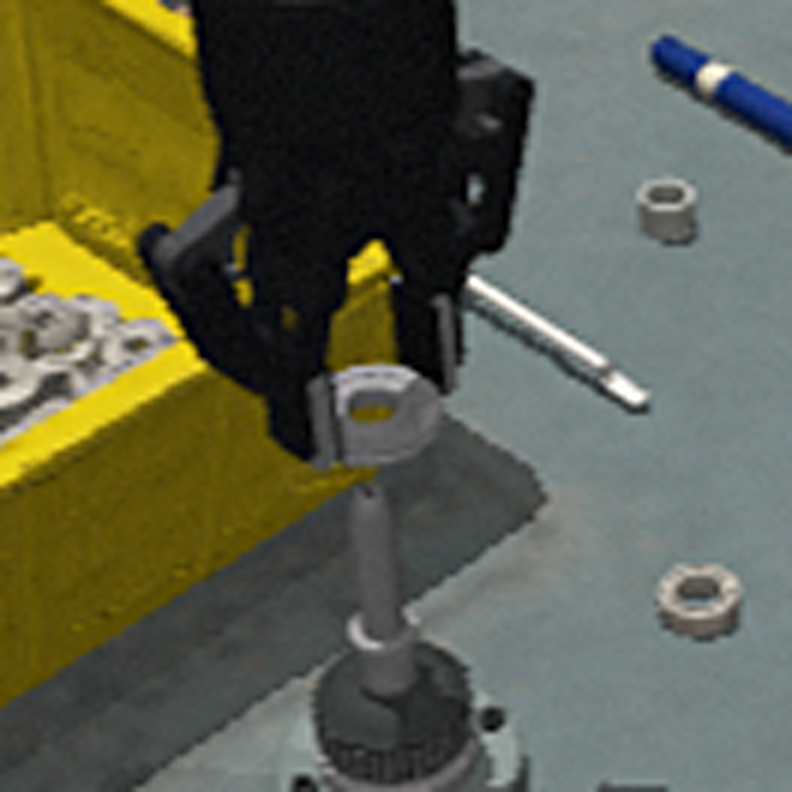

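Bore centre is at crop (372,403), with the spindle tip just below at (369,490). I'll compare the two by ray.

```bash
python3 -c "
from h import *
def o(x,y,z): return ray('scene',196+(x+.5)/6-.5,199+(y+.5)/6-.5,z)
print('tip',o(369,488,.129),'bore',o(372,402,.165),o(386,418,.165), 'shoulder',o(383,622,.072))
im=cv2.imread('pics/scene0.png')[:,:,::-1]
save('z3',crop(im,258,295,r=33,k=12)); save('z4',crop(cv2.imread('pics/top0.png')[:,:,::-1],180,283,r=30,k=13))"
```

```text
tip [0.44032856 0.23103063 0.129     ] bore [0.43637856 0.2290313  0.165     ] [0.42715864 0.2313246  0.165     ] shoulder [0.44016969 0.23173717 0.072     ]
```

View pics/z3.png

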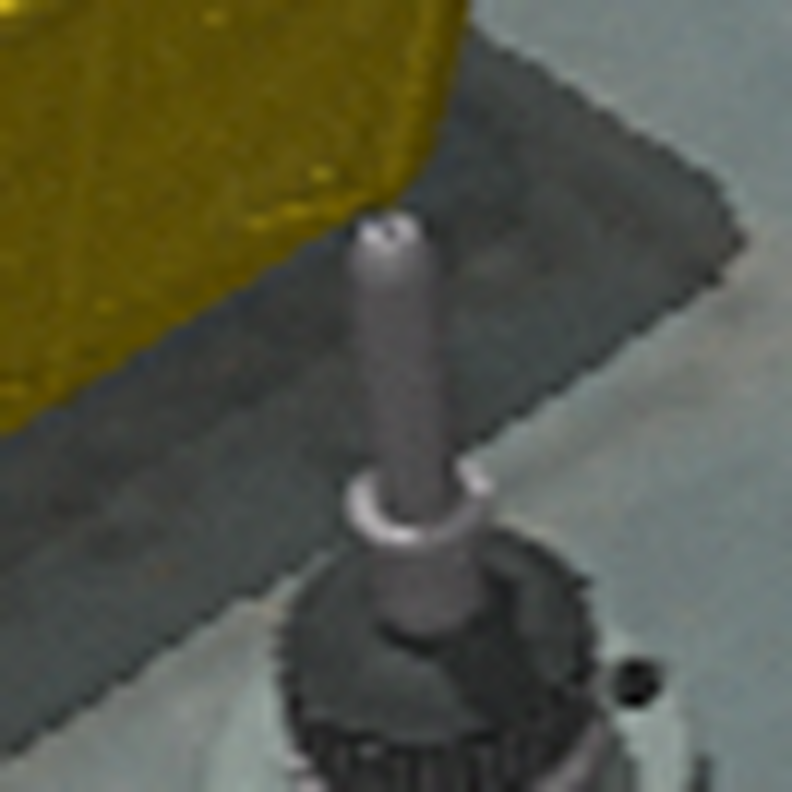

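View pics/z4.png

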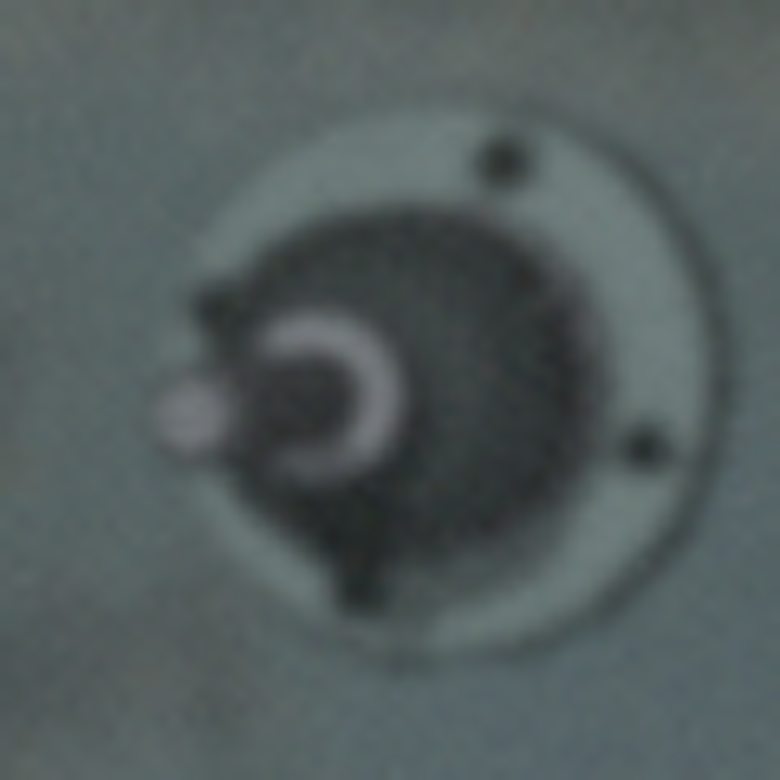

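```bash
python3 -c "
from h import *
o=lambda n,x,y,k,a,b,z: ray(n,a+(x+.5)/k-.5,b+(y+.5)/k-.5,z).round(4)
print('top tip',o('top',195,412,13,150,253,.129),'sh',o('top',319,396,13,150,253,.072))
print('sc tip',o('scene',391,228,12,225,262,.129),'sh',o('scene',420,497,12,225,262,.072))
# crosscheck camera: bearing near & shield in scene
im=cv2.imread('pics/scene0.png')[:,:,::-1]
for p,z,X in [((312,299),.0095,(.4244,.1047)),((388,231),.007,(.4582,-.2073)),((360,207),.0095,(.5852,-.2454)),((307,233),.016,(.6012,-.0581))]: print(proj('scene',[*X,z]).round(1),proj('scene',[*X,0]).round(1))
cs=[crop(im,*p,r=16,k=12) for p in [(312,299),(388,231),(360,207),(307,233)]]
save('z5',np.vstack([np.hstack(cs[:2]),np.hstack(cs[2:])]))
"
```

```text
top tip [0.4405 0.2339 0.129 ] sh [0.4398 0.2341 0.072 ]
sc tip [0.4389 0.2322 0.129 ] sh [0.4384 0.2329 0.072 ]
[311.  297.2] [311.2 300.5]
[386.9 230.5] [386.8 232.8]
[358.3 206. ] [358.3 208.9]
[305.8 231.2] [306.  236.3]
```

View pics/z5.png

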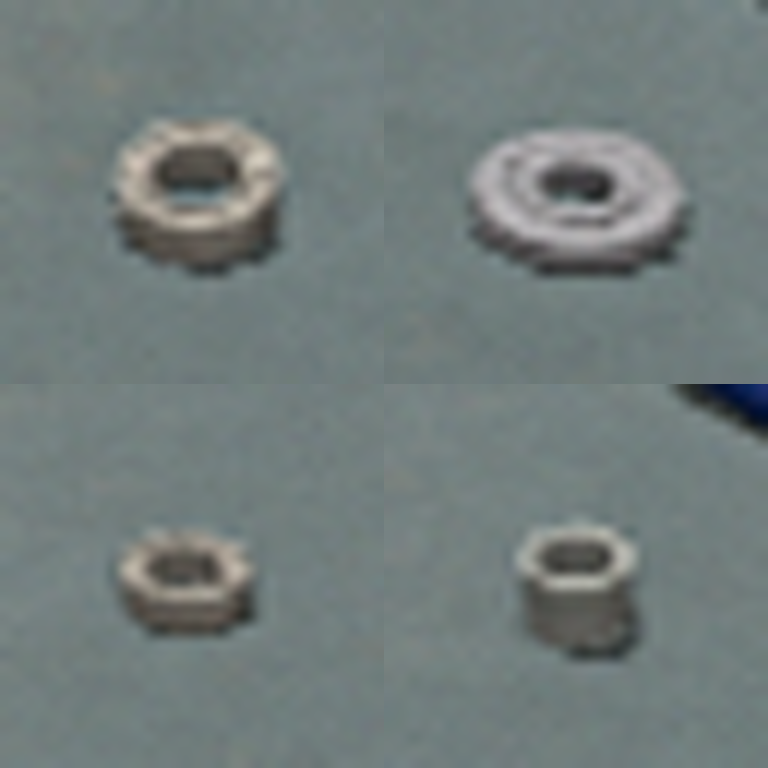

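Emit:
arm_command(increments=[0,0,0,-0.2,1.2,0.35,0.6,0,0,0,0,1.0,0,0.6,0,0,0,0,0,0,0.6,0,0,0,0,0,0,0.6])

```text
clock: 8.65
position: [0.4405, 0.2345, 0.3101]
ee_rot: [-0.5, 0.5, -0.5, 0.5]
contact_force: [-0.1, -0.2, 0.4]
width: 0.0414
```

```bash
python3 -c "
from h import *
plan(.440,.2343,.30,-np.pi/2)
im=vision.get_image('scene');save('s6',crop(im,258,275,r=33,k=12))"
```

```text
t 8.65 pos [0.4405 0.2345 0.3101] w 0.0414 F [-0.1 -0.2  0.4] q [ 0.35  0.24  1.81 -0.    1.09  1.92]
shift cm [ 0.02  1.01 -0.05] jaw dir -1.57 tool y [-2.e-04 -2.e-04 -1.e+00]
turn tool y by 0.0 (tool down)
```

View pics/s6.png

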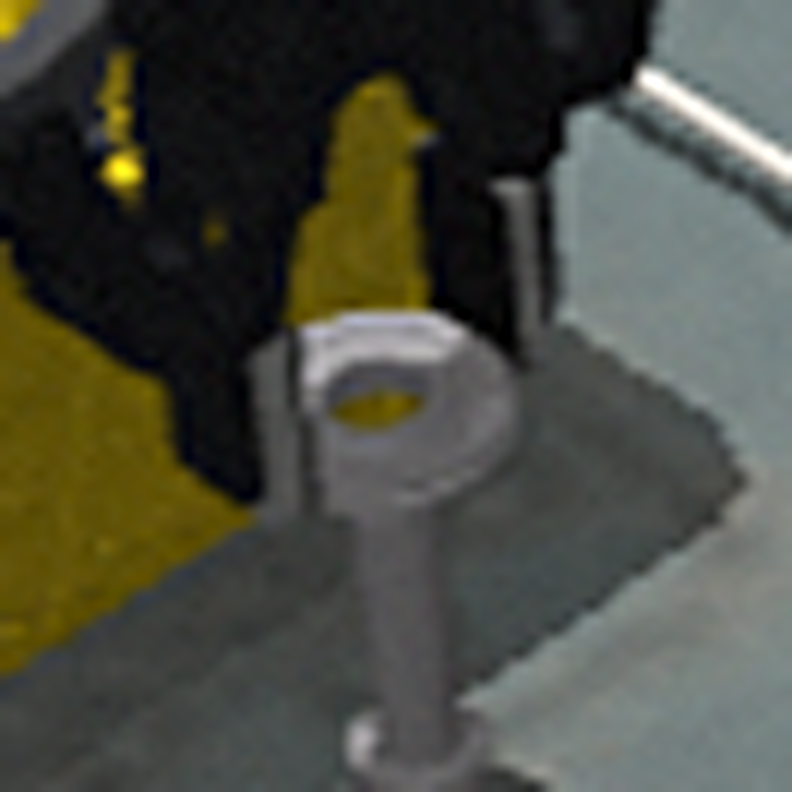

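The bore is centred within about 1 mm of the extended spindle axis (crop (375,397) against (383,392)). I'll lower it onto the nose.

Emit:
arm_command(increments=[0,0,0,0,0.4,0,0.6,0,0,0,0,0.4,0,0.6,0,0,0,0,0.3,0,0.6,0,0,0,0,0,0,0.6])

```text
clock: 9.2
position: [0.4403, 0.2346, 0.2988]
ee_rot: [-0.5, 0.5, -0.5, 0.5]
contact_force: [-1.3, -0.3, -0.8]
width: 0.0409
```

Emit:
arm_command(increments=[0,0,0,0,0.3,0,0.6,0,0,0,0,0.3,0,0.6,0,0,0,0,0,0,0.6])

```text
clock: 9.57
position: [0.4404, 0.2346, 0.2929]
ee_rot: [-0.5, 0.5, -0.5, 0.5]
contact_force: [-0.8, -0.2, -1.2]
width: 0.041
```

Emit:
arm_command(increments=[0,0,0,0,0.4,0,0.6,0,0,0,0,0.4,0,0.6,0,0,0,0,0,0,0.6])

```text
clock: 9.95
position: [0.4403, 0.2345, 0.2847]
ee_rot: [-0.5, 0.501, -0.5, 0.5]
contact_force: [-0.1, 0.9, -1.5]
width: 0.041
```

Emit:
arm_command(increments=[0,0,0,0,0.8,0,0.6,0,0,0,0,0.9,0,0.6,0,0,0,0,0.9,0,0.6,0,0,0,0,0.8,0,0.6,0,0,0,0,0,0,0.6])

```text
clock: 10.58
position: [0.4402, 0.2345, 0.2503]
ee_rot: [-0.5, 0.501, -0.5, 0.5]
contact_force: [0.3, 0.3, -0.5]
width: 0.0413
```

```bash
python3 -c "
from h import *
plan(.440,.2343,.2448,-np.pi/2)
im=vision.get_image('scene');save('s7',crop(im,258,295,r=33,k=12))"
```

```text
t 10.57 pos [0.4402 0.2345 0.2503] w 0.0413 F [ 0.3  0.3 -0.5] q [ 0.35  0.3   1.89 -0.    0.95  1.92]
shift cm [ 0.02  0.55 -0.02] jaw dir -1.57 tool y [-1.6e-03 -7.0e-04 -1.0e+00]
turn tool y by 0.001 (tool down)
```

View pics/s7.png

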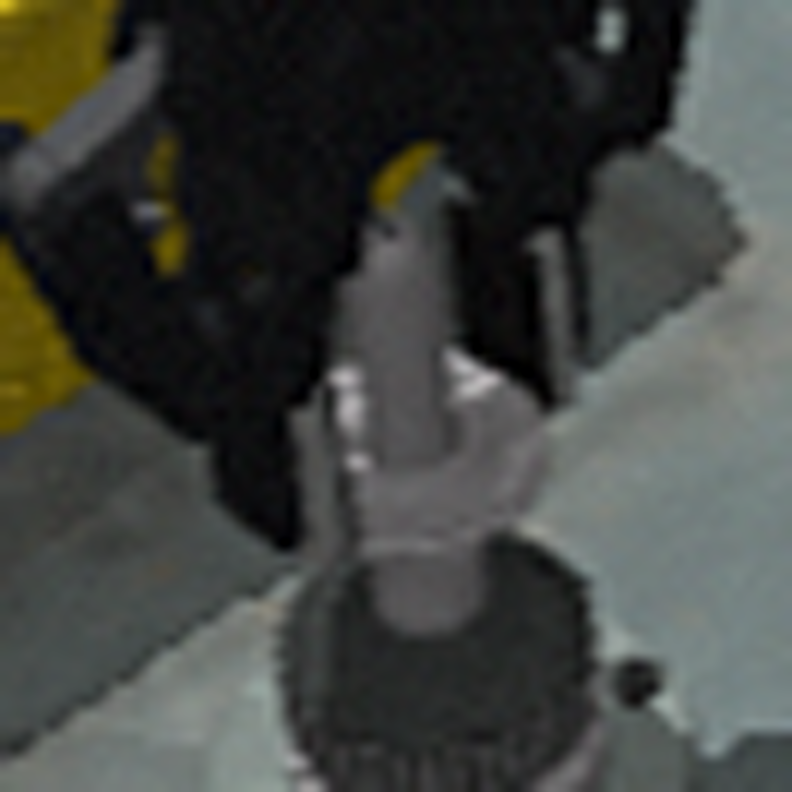

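The shield is on the spindle, just above the shoulder (crop (420,545)). I'll seat it.

Emit:
arm_command(increments=[0,0,0,0,0.3,0,0.6,0,0,0,0,0.2,0,0.6,0,0,0,0,0.1,0,0.6,0,0,0,0,0,0,0.6])

```text
clock: 11.12
position: [0.4405, 0.2346, 0.2452]
ee_rot: [0.5, -0.5, 0.5, -0.5]
contact_force: [0.9, -1.6, -0.4]
width: 0.0409
```

Emit:
arm_command(increments=[0,0,0,0,0,0,0.4,0,0,0,0,0,0,0.3,0,0,0,0,0,0,0.3])

```text
clock: 11.5
position: [0.4405, 0.2346, 0.2453]
ee_rot: [0.5, -0.5, 0.5, -0.5]
contact_force: [0.5, -0.2, -0.2]
width: 0.0599
```

Emit:
arm_command(increments=[0,0,0,0,-2,0,0.3,0,0,0,0,-3,0,0.3,0,0,0,0,-3,0,0.3,0,0,0,0,-1,0,0.3])

```text
clock: 12.0
position: [0.4409, 0.2348, 0.3369]
ee_rot: [0.501, -0.499, 0.499, -0.5]
contact_force: [-0.4, -0.3, -0.3]
width: 0.0598
```

```bash
python3 -c "
from h import *
plan(.4244,.1047,.26,-np.pi/2)
im=vision.get_image('scene');save('s8',crop(im,258,295,r=33,k=12))"
```

```text
t 12.0 pos [0.4409 0.2348 0.3369] w 0.0598 F [-0.4 -0.3 -0.3] q [ 0.35  0.21  1.77 -0.    1.15  1.92]
shift cm [13.02  7.67 -1.69] jaw dir -1.57 tool y [ 0.0034  0.0012 -1.    ]
turn tool y by 0.001 (tool down)
```

View pics/s8.png

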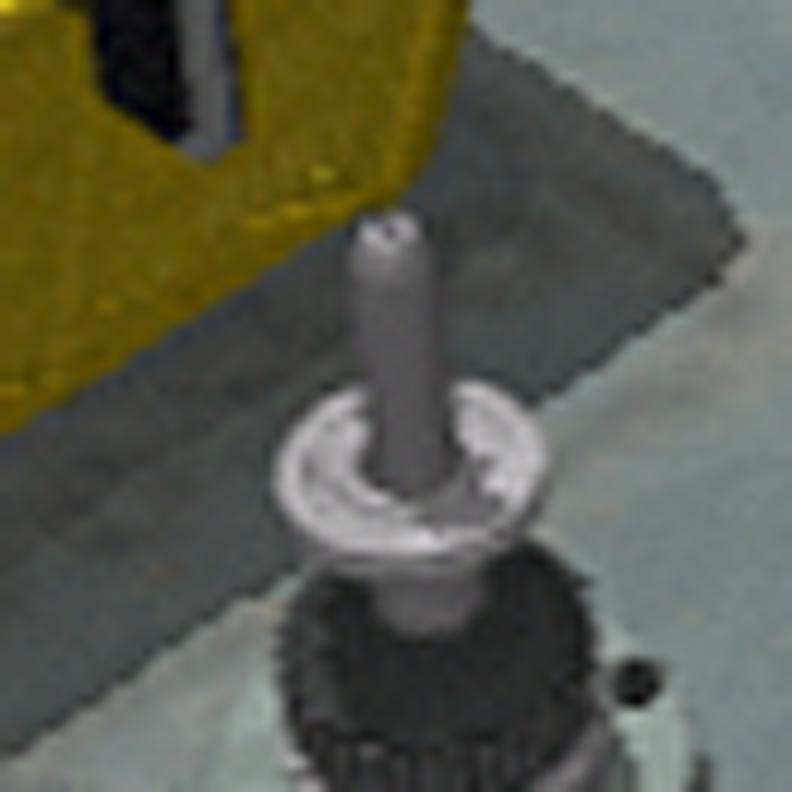

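The shield lies flat on the shoulder: crop (412,465), a level ellipse. Next is the nearer bearing.

Emit:
arm_command(increments=[0,0,0,4,0,-0.5,0.54,0,0,0,5,1.0,-0.6,0.54,0,0,0,4,4,-0.55,0.54,0,0,0,0,4,0,0.54,0,0,0,0,4,0,0.54,0,0,0,0,1.5,0,0.54,0,0,0,0,0,0,0.54,0,0,0,0,0,0,0.54])

```text
clock: 13.05
position: [0.4242, 0.1046, 0.1903]
ee_rot: [0.5, -0.5, 0.5, -0.5]
contact_force: [0.1, 0.3, -0.1]
width: 0.0394
```

```bash
python3 -c "
from h import *
plan(.4244,.1047,.174,-np.pi/2)
im=vision.get_image('scene');save('s9',crop(im,312,280,r=40,k=10))"
```

```text
t 13.05 pos [0.4242 0.1046 0.1903] w 0.0394 F [ 0.1  0.3 -0.1] q [ 0.08  0.32  2.1  -0.    0.73  1.65]
shift cm [-0.01  1.63  0.02] jaw dir -1.57 tool y [ 1.e-04 -1.e-04 -1.e+00]
turn tool y by 0.001 (tool down)
```

View pics/s9.png

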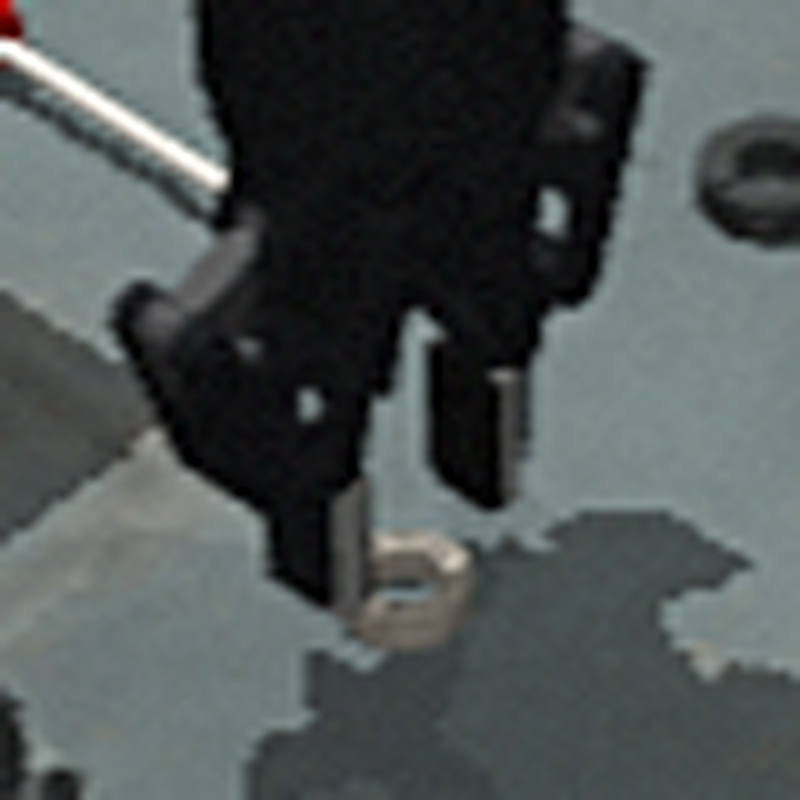

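The jaws straddle the bearing (crop (415,590)). I'll go down and grip it.

Emit:
arm_command(increments=[0,0,0,0,0.8,0,0.54,0,0,0,0,0.6,0,0.54,0,0,0,0,0.2,0,0.54,0,0,0,0,0,0,0.62,0,0,0,0,0,0,0.75,0,0,0,0,0,0,0.75,0,0,0,0,0,0,0.75])

```text
clock: 13.98
position: [0.424, 0.1046, 0.1743]
ee_rot: [0.5, -0.5, 0.5, -0.5]
contact_force: [-1.1, -0.5, 3.3]
width: 0.0263
```

Emit:
arm_command(increments=[0,0,0,0,-1,0,0.75,0,0,0,0,-3,0,0.75,0,0,0,0,-4,0,0.75,0,0,0,0,-4,0,0.75,0,0,0,0,-3,0,0.75,0,0,0,0,0,0,0.75])

```text
clock: 14.72
position: [0.4248, 0.1047, 0.3268]
ee_rot: [0.502, -0.498, 0.498, -0.501]
contact_force: [0.3, -0.3, -0.2]
width: 0.0263
```

```bash
python3 -c "
from h import *
plan(.4402,.2345,.32,-np.pi/2)
im=vision.get_image('scene');save('s10',crop(im,312,230,r=50,k=8))"
```

```text
t 14.72 pos [0.4248 0.1047 0.3268] w 0.0263 F [ 0.3 -0.3 -0.2] q [ 0.08  0.13  1.91 -0.    1.1   1.65]
shift cm [-12.98   0.7    1.54] jaw dir -1.57 tool y [ 6.7e-03  5.0e-04 -1.0e+00]
turn tool y by 0.001 (tool down)
```

View pics/s10.png

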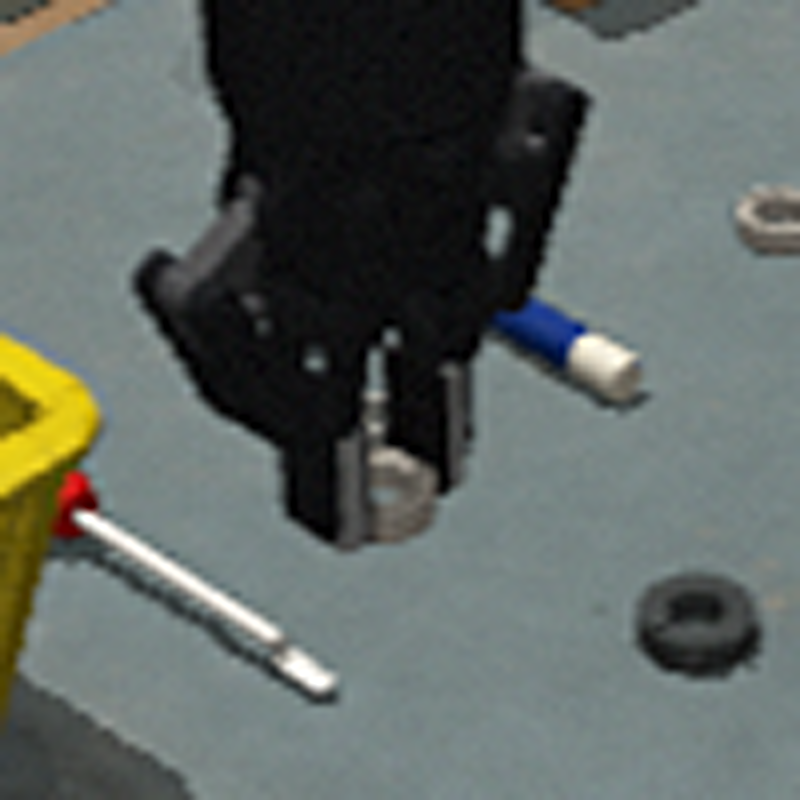

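The bearing is held level (crop (395,495)). I'll carry it over.

Emit:
arm_command(increments=[0,0,0,-4,0,0.5,0.75,0,0,0,-5,0,0.5,0.75,0,0,0,-4,0,0.5,0.75,0,0,0,0,1.2,0,0.75,0,0,0,0,0,0,0.75,0,0,0,0,0,0,0.75])

```text
clock: 15.52
position: [0.4386, 0.2336, 0.3115]
ee_rot: [-0.499, 0.501, -0.5, 0.5]
contact_force: [0.2, 0.2, 0.7]
width: 0.0263
```

```bash
python3 -c "
from h import *
plan(.4402,.2345,.306,-np.pi/2)
im=vision.get_image('scene');save('s11',crop(im,258,275,r=33,k=12))"
```

```text
t 15.53 pos [0.4386 0.2336 0.3115] w 0.0263 F [0.2 0.2 0.7] q [ 0.35  0.23  1.81 -0.    1.1   1.92]
shift cm [-0.09  0.55  0.16] jaw dir -1.571 tool y [-0.0018 -0.0011 -1.    ]
turn tool y by -0.0 (tool down)
```

View pics/s11.png

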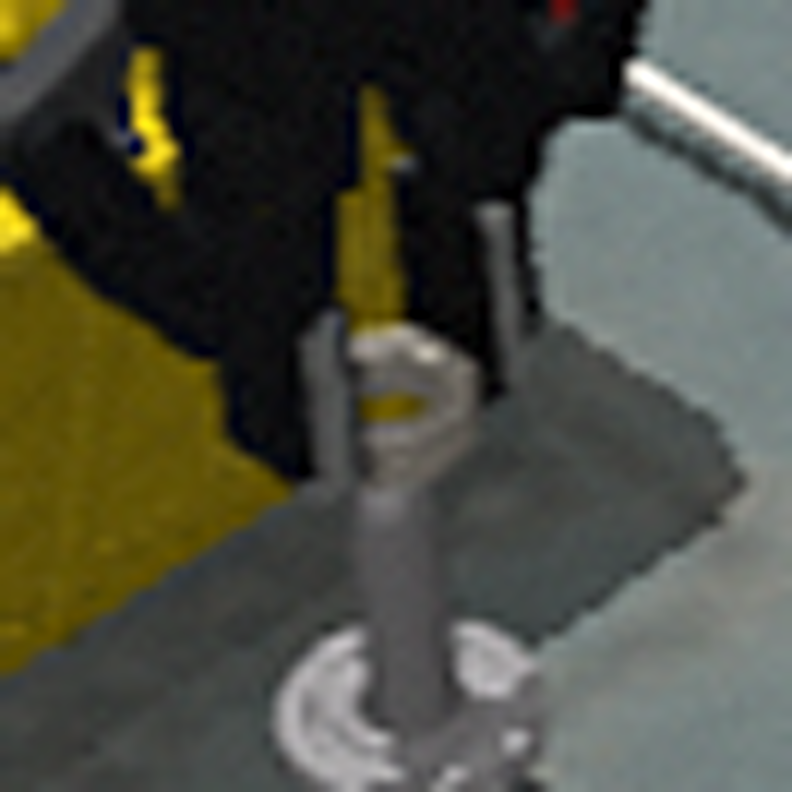

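The bearing bore (crop (390,393)) sits on the spindle line. I'll correct the last 1–2 mm and lower.

Emit:
arm_command(increments=[0,0,0,-0.1,0.3,0.15,0.75,0,0,0,0,0.4,0,0.75,0,0,0,0,0.4,0,0.75,0,0,0,0,0.3,0,0.75,0,0,0,0,0,0,0.75])

```text
clock: 16.2
position: [0.4404, 0.2356, 0.2978]
ee_rot: [-0.5, 0.5, -0.5, 0.5]
contact_force: [0.5, 0.3, 0.6]
width: 0.0268
```

Emit:
arm_command(increments=[0,0,0,0,0.3,0,0.75,0,0,0,0,0.4,0,0.75,0,0,0,0,0,0,0.75])

```text
clock: 16.58
position: [0.4403, 0.2355, 0.2907]
ee_rot: [-0.5, 0.501, -0.5, 0.5]
contact_force: [-0.6, -0.9, -0.6]
width: 0.0259
```

Emit:
arm_command(increments=[0,0,0,0,0.5,0,0.75,0,0,0,0,0.8,0,0.75,0,0,0,0,0.8,0,0.75,0,0,0,0,0.4,0,0.75,0,0,0,0,0,0,0.75])

```text
clock: 17.2
position: [0.4403, 0.2356, 0.2656]
ee_rot: [-0.5, 0.501, -0.5, 0.5]
contact_force: [-0.6, -1.1, -1.1]
width: 0.0265
```

Emit:
arm_command(increments=[0,0,0,0.05,0.5,0,0.75,0,0,0,0,0.4,0,0.75,0,0,0,0,0.2,0,0.75,0,0,0,0,0.1,0,0.75,0,0,0,0,0,0,0.75])

```text
clock: 17.82
position: [0.4404, 0.2352, 0.2544]
ee_rot: [0.5, -0.5, 0.5, -0.5]
contact_force: [-1.6, -0.6, 2.3]
width: 0.0263
```

Emit:
arm_command(increments=[0,0,0,0,0,0,0.65,0,0,0,0,0,0,0.5,0,0,0,0,0,0,0.5])

```text
clock: 18.2
position: [0.4406, 0.2351, 0.2542]
ee_rot: [0.5, -0.5, 0.5, -0.5]
contact_force: [-0.2, 0.3, 0.5]
width: 0.0425
```

Emit:
arm_command(increments=[0,0,0,0,-2,0,0.5,0,0,0,0,-3,0,0.5,0,0,0,0,-3,0,0.5,0,0,0,0,0,0,0.5])

```text
clock: 18.7
position: [0.4413, 0.2354, 0.3363]
ee_rot: [0.502, -0.498, 0.499, -0.501]
contact_force: [0.3, -0.4, 0.2]
width: 0.0425
```

```bash
python3 -c "
from h import *
plan(.6012,-.0581,.26,-np.pi/2)
im=vision.get_image('scene');save('s12',crop(im,258,295,r=33,k=12))"
```

```text
t 18.7 pos [0.4413 0.2354 0.3363] w 0.0425 F [ 0.3 -0.4  0.2] q [ 0.35  0.21  1.77 -0.    1.15  1.92]
shift cm [29.38  7.66 15.93] jaw dir -1.57 tool y [ 0.0053  0.0019 -1.    ]
turn tool y by 0.001 (tool down)
```

View pics/s12.png

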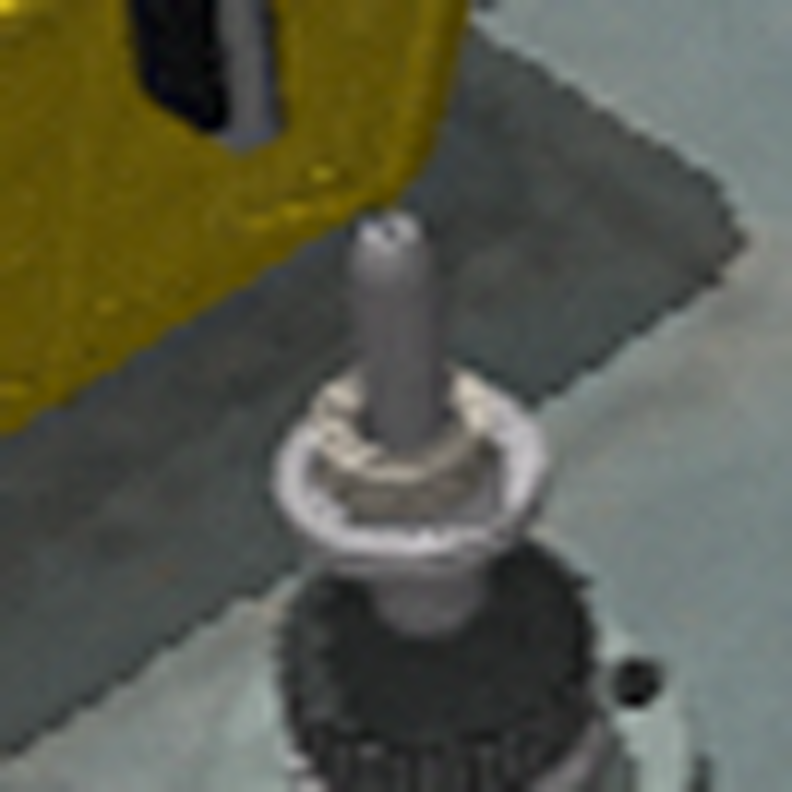

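Bearing A is seated on the shield and level (crop (400,430)). Next is the spacer sleeve.

Emit:
arm_command(increments=[0,0,0,5,0,0,0.6,0,0,0,5,0,0,0.62,0,0,0,5,0,0,0.62,0,0,0,3.6,0,4,0.62,0,0,0,3.6,0,4,0.62,0,0,0,3.6,0,4,0.62,0,0,0,3.6,0,4,0.62,0,0,0,0,3,0,0.62])

```text
clock: 19.75
position: [0.6042, -0.0619, 0.3038]
ee_rot: [-0.5, 0.499, -0.499, 0.502]
contact_force: [-0.3, 0.2, -0.2]
width: 0.0325
```

Emit:
arm_command(increments=[0,0,0,0,3,0,0.62,0,0,0,0,3,0,0.62,0,0,0,0,2,0,0.62,0,0,0,0,0,0,0.62,0,0,0,0,0,0,0.62])

```text
clock: 20.38
position: [0.6008, -0.0588, 0.2241]
ee_rot: [-0.5, 0.5, -0.5, 0.5]
contact_force: [0.4, -0.0, -0.5]
width: 0.0324
```

```bash
python3 -c "
from h import *
plan(.6012,-.0581,.178,-np.pi/2)
im=vision.get_image('scene');save('s13',crop(im,307,220,r=40,k=10))"
```

```text
t 20.38 pos [ 0.6008 -0.0588  0.2241] w 0.0324 F [ 0.4 -0.  -0.5] q [-0.21  0.47  1.69 -0.    0.98  1.36]
shift cm [-0.07  4.61  0.04] jaw dir -1.57 tool y [-3.e-04 -0.e+00 -1.e+00]
turn tool y by 0.001 (tool down)
```

View pics/s13.png

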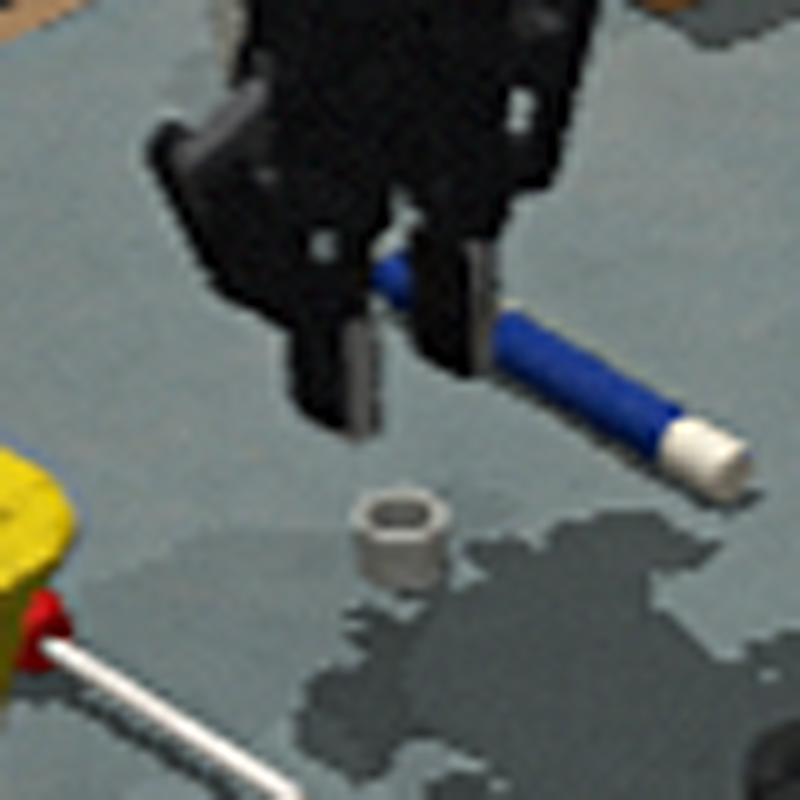

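The jaws are over the sleeve (crop (402,535)), and the marker is clear of the right finger. I'll go down.

Emit:
arm_command(increments=[0,0,0,-0.07,1.8,0.05,0.58,0,0,0,0,1.6,0,0.58,0,0,0,0,0.8,0,0.58,0,0,0,0,0.4,0,0.58,0,0,0,0,0,0,0.65,0,0,0,0,0,0,0.85,0,0,0,0,0,0,0.85,0,0,0,0,0,0,0.85])

```text
clock: 21.42
position: [0.6014, -0.0581, 0.1787]
ee_rot: [0.5, -0.5, 0.499, -0.5]
contact_force: [0.2, 0.4, 2.4]
width: 0.0207
```

Emit:
arm_command(increments=[0,0,0,0,-1,0,0.85,0,0,0,0,-3,0,0.85,0,0,0,0,-4,0,0.85,0,0,0,0,-4,0,0.85,0,0,0,0,-4,0,0.85,0,0,0,0,0,0,0.85])

```text
clock: 22.18
position: [0.6021, -0.0582, 0.3426]
ee_rot: [-0.502, 0.499, -0.497, 0.502]
contact_force: [0.9, 1.3, -0.9]
width: 0.0207
```

```bash
python3 -c "
from h import *
plan(.4402,.2347,.33,-np.pi/2)
im=vision.get_image('scene');save('s14',crop(im,307,180,r=50,k=8))"
```

```text
t 22.18 pos [ 0.6021 -0.0582  0.3426] w 0.0207 F [ 0.9  1.3 -0.9] q [-0.21  0.36  1.54 -0.    1.23  1.36]
shift cm [-29.3    1.07 -16.17] jaw dir -1.57 tool y [ 0.0083 -0.0019 -1.    ]
turn tool y by 0.001 (tool down)
```

View pics/s14.png

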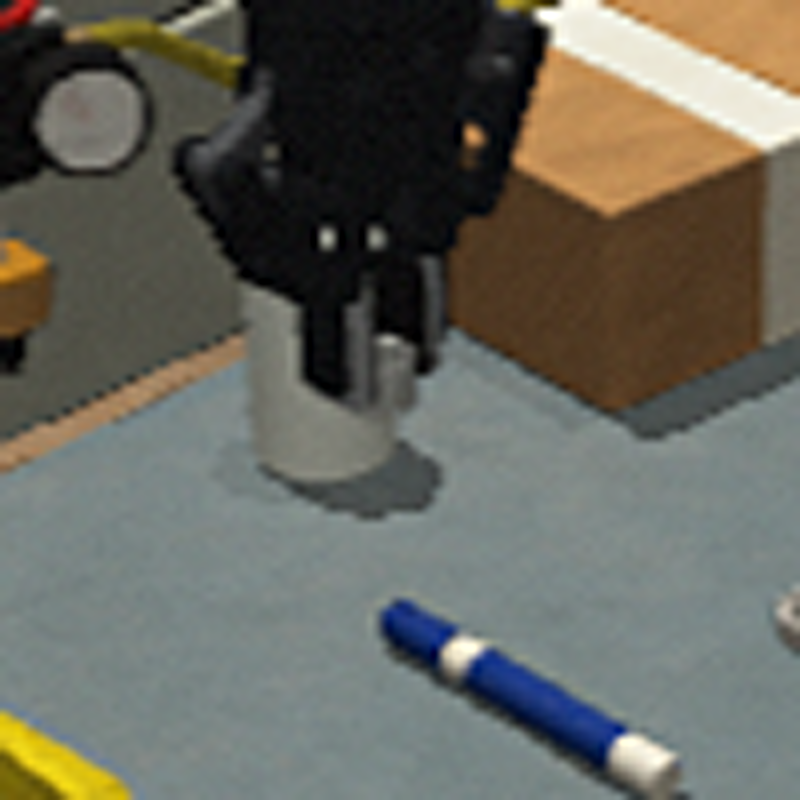

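The sleeve is held upright (crop (395,370)). Back to the stand.

Emit:
arm_command(increments=[0,0,0,-3.6,0,-4,0.85,0,0,0,-3.6,0,-4,0.85,0,0,0,-3.6,0,-4,0.85,0,0,0,-3.6,0,-4.1,0.85,0,0,0,-5,0,0,0.85,0,0,0,-5,0,0,0.85,0,0,0,-4.9,0,0,0.85,0,0,0,0,0.5,0,0.85])

```text
clock: 23.22
position: [0.4393, 0.2374, 0.332]
ee_rot: [-0.501, 0.502, -0.499, 0.498]
contact_force: [-0.1, -0.6, -0.2]
width: 0.0209
```

Emit:
arm_command(increments=[0,0,0,0,1,0,0.85,0,0,0,0,0,0,0.85,0,0,0,0,0,0,0.85])

```text
clock: 23.6
position: [0.4401, 0.2338, 0.3229]
ee_rot: [0.499, -0.5, 0.5, -0.5]
contact_force: [0.3, -0.2, -0.6]
width: 0.0209
```

```bash
python3 -c "
from h import *
plan(.4402,.2347,.3127,-np.pi/2)
im=vision.get_image('scene');save('s15',crop(im,258,275,r=33,k=12))"
```

```text
t 23.6 pos [0.4401 0.2338 0.3229] w 0.0209 F [ 0.3 -0.2 -0.6] q [ 0.35  0.22  1.79 -0.    1.12  1.92]
shift cm [-0.09  1.02  0.01] jaw dir -1.572 tool y [-6.e-04 -5.e-04 -1.e+00]
turn tool y by -0.001 (tool down)
```

View pics/s15.png

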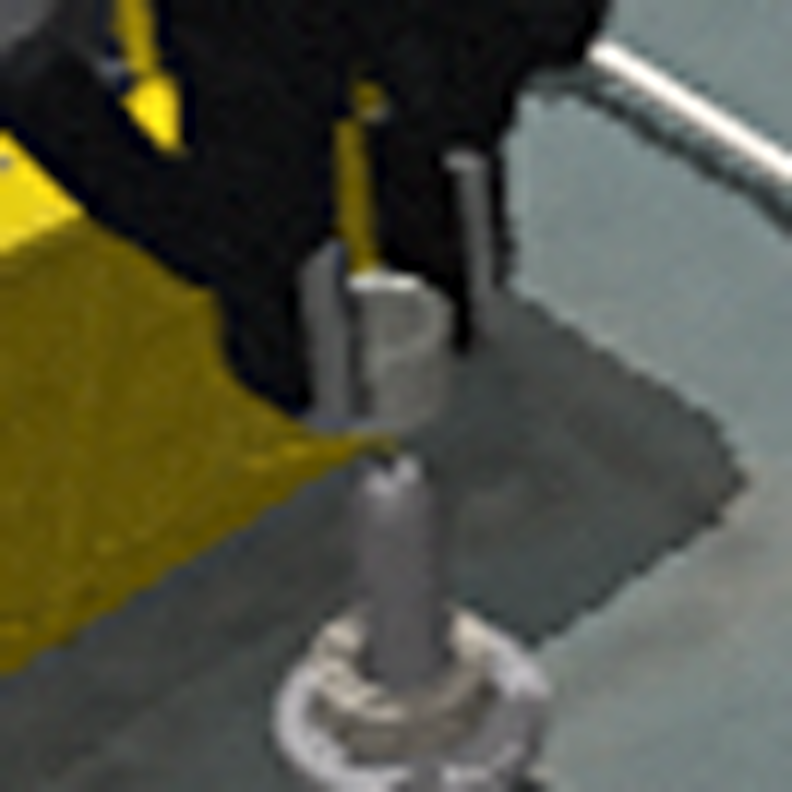

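The sleeve is in line with the tip at crop (391,470). I'll lower it in guarded steps.

Emit:
arm_command(increments=[0,0,0,-0.07,0.5,0,0.85,0,0,0,0,0.5,0,0.85,0,0,0,0,0.4,0,0.85,0,0,0,0,0.3,0,0.85,0,0,0,0,0,0,0.85])

```text
clock: 24.28
position: [0.4399, 0.2355, 0.3058]
ee_rot: [-0.5, 0.5, -0.5, 0.5]
contact_force: [0.1, 0.2, -0.4]
width: 0.0208
```

Emit:
arm_command(increments=[0,0,0,0,0.3,0,0.85,0,0,0,0,0.4,0,0.85,0,0,0,0,0,0,0.85])

```text
clock: 24.65
position: [0.4398, 0.2354, 0.2988]
ee_rot: [-0.5, 0.501, -0.5, 0.5]
contact_force: [-0.1, -0.5, -0.4]
width: 0.0204
```

Emit:
arm_command(increments=[0,0,0,0,0.3,0,0.85,0,0,0,0,0.4,0,0.85,0,0,0,0,0,0,0.85])

```text
clock: 25.02
position: [0.4399, 0.2354, 0.2917]
ee_rot: [-0.5, 0.5, -0.5, 0.5]
contact_force: [0.8, -0.5, -1.1]
width: 0.021
```

Emit:
arm_command(increments=[0,0,0,0.03,0.6,0,0.85,0,0,0,0,0.6,0,0.85,0,0,0,0,0.5,0,0.85,0,0,0,0,0.3,0,0.85,0,0,0,0,0.2,0,0.85,0,0,0,0,0.15,0,0.85,0,0,0,0,0,0,0.85])

```text
clock: 25.9
position: [0.44, 0.2352, 0.2686]
ee_rot: [-0.5, 0.5, -0.5, 0.5]
contact_force: [0.3, 0.4, -0.6]
width: 0.0208
```

Emit:
arm_command(increments=[0,0,0,0,0,0,0.75,0,0,0,0,0,0,0.6,0,0,0,0,0,0,0.6])

```text
clock: 26.28
position: [0.44, 0.2352, 0.2688]
ee_rot: [0.5, -0.5, 0.5, -0.5]
contact_force: [-0.2, 0.4, -0.5]
width: 0.0338
```

Emit:
arm_command(increments=[0,0,0,0,-2,0,0.6,0,0,0,0,-3,0,0.6,0,0,0,0,-2,0,0.6,0,0,0,0,0,0,0.6])

```text
clock: 26.78
position: [0.4405, 0.2354, 0.3401]
ee_rot: [0.501, -0.499, 0.499, -0.5]
contact_force: [0.7, -0.3, -0.7]
width: 0.0338
```

```bash
python3 -c "
from h import *
plan(.5852,-.2454,.30,-np.pi/2)
im=vision.get_image('scene');save('s16',crop(im,258,295,r=33,k=12))"
```

```text
t 26.77 pos [0.4405 0.2354 0.3401] w 0.0338 F [ 0.7 -0.3 -0.7] q [ 0.35  0.21  1.77 -0.    1.16  1.92]
shift cm [48.1   4.01 14.42] jaw dir -1.57 tool y [ 0.0038  0.0013 -1.    ]
turn tool y by 0.001 (tool down)
```

View pics/s16.png

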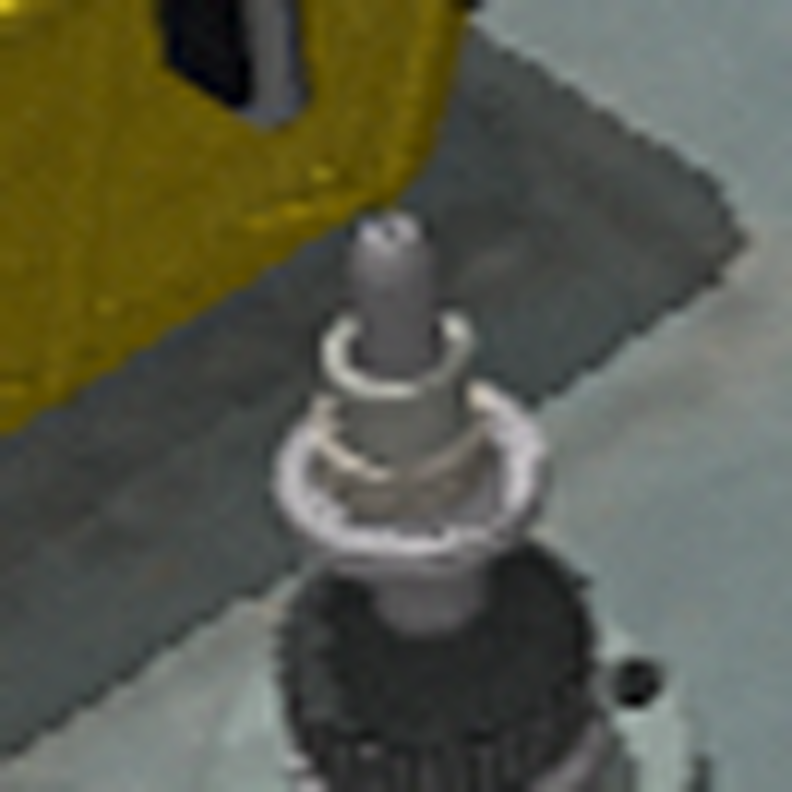

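The sleeve is seated (rim at crop (398,350)). Now the second bearing.

Emit:
arm_command(increments=[0,0,0,5.5,0,0,0.54,0,0,0,5.5,0,0,0.54,0,0,0,5.5,0,0,0.54,0,0,0,5.3,0,2.8,0.54,0,0,0,5.3,0,2.8,0.54,0,0,0,5.3,0,2.8,0.54,0,0,0,5.3,0,2.8,0.54,0,0,0,5.3,0,2.8,0.54])

```text
clock: 27.82
position: [0.5806, -0.1965, 0.3369]
ee_rot: [0.5, -0.5, 0.501, -0.499]
contact_force: [-0.2, 0.3, 1.0]
width: 0.0393
```

Emit:
arm_command(increments=[0,0,0,5.1,1,0.4,0.54,0,0,0,0,4,0,0.54,0,0,0,0,4,0,0.54,0,0,0,0,3,0,0.54,0,0,0,0,0,0,0.54,0,0,0,0,0,0,0.54])

```text
clock: 28.58
position: [0.5847, -0.2458, 0.219]
ee_rot: [0.5, -0.5, 0.5, -0.5]
contact_force: [0.4, -1.7, 0.6]
width: 0.0393
```

```bash
python3 -c "
from h import *
plan(.5852,-.2454,.1745,-np.pi/2)
im=vision.get_image('scene');save('s17',crop(im,358,190,r=40,k=10))
save('t17',crop(vision.get_image('top'),428,202,r=50,k=8))"
```

```text
t 28.57 pos [ 0.5847 -0.2458  0.219 ] w 0.0393 F [ 0.4 -1.7  0.6] q [-0.51  0.51  1.63 -0.    1.01  1.06]
shift cm [-0.04  4.45  0.05] jaw dir -1.57 tool y [ 4.e-04 -3.e-04 -1.e+00]
turn tool y by 0.001 (tool down)
```

View pics/s17.png

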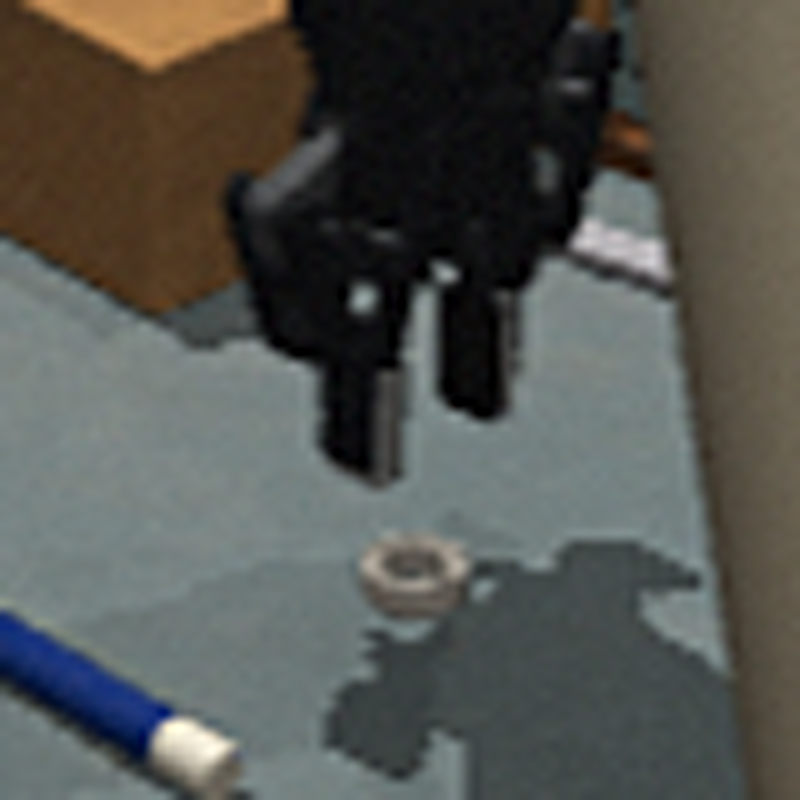

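View pics/t17.png

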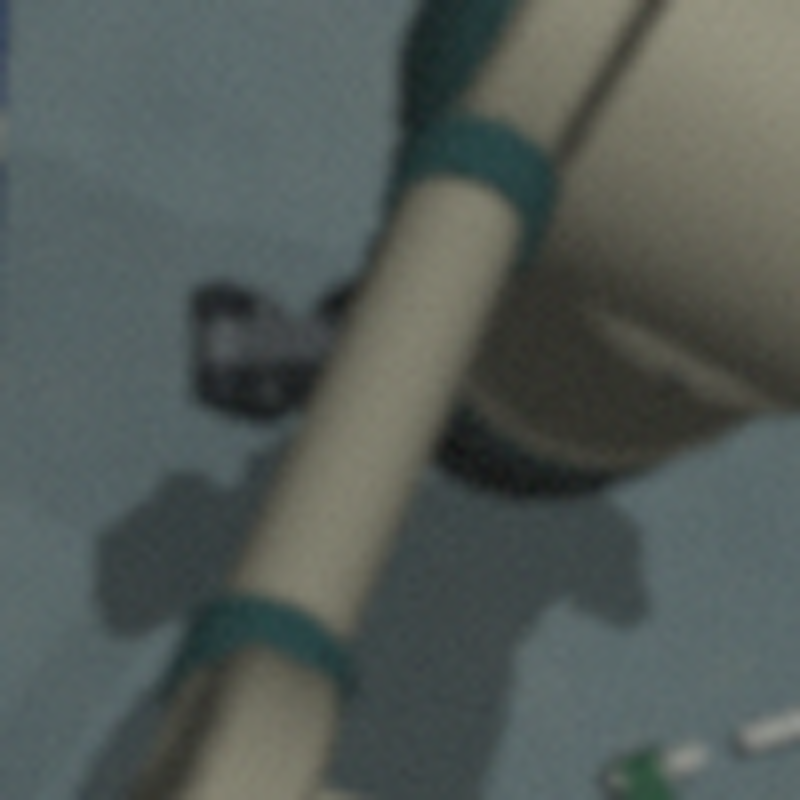

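In the scene view the jaws are centred over the bearing (crop (412,573)). In the top view the arm hides it. I'll go down.

Emit:
arm_command(increments=[0,0,0,-0.04,1.8,0.04,0.54,0,0,0,0,1.4,0,0.54,0,0,0,0,0.8,0,0.54,0,0,0,0,0.45,0,0.54,0,0,0,0,0,0,0.6,0,0,0,0,0,0,0.75,0,0,0,0,0,0,0.75,0,0,0,0,0,0,0.75])

```text
clock: 29.68
position: [0.5848, -0.2453, 0.1745]
ee_rot: [0.5, -0.5, 0.5, -0.5]
contact_force: [-0.2, 0.3, 0.6]
width: 0.0266
```

Emit:
arm_command(increments=[0,0,0,0,-1,0,0.75,0,0,0,0,-3,0,0.75,0,0,0,0,-4,0,0.75,0,0,0,0,-4,0,0.75,0,0,0,0,-4,0,0.75,0,0,0,0,0,0,0.75])

```text
clock: 30.42
position: [0.5856, -0.2457, 0.3391]
ee_rot: [-0.501, 0.499, -0.497, 0.503]
contact_force: [0.2, -0.6, -0.6]
width: 0.0264
```

```bash
python3 -c "
from h import *
plan(.4402,.2350,.33,-np.pi/2)"
```

```text
t 30.43 pos [ 0.5856 -0.2457  0.3391] w 0.0264 F [ 0.2 -0.6 -0.6] q [-0.51  0.4   1.48 -0.    1.25  1.06]
shift cm [-48.08   0.58 -14.5 ] jaw dir -1.57 tool y [ 0.0081 -0.0046 -1.    ]
turn tool y by 0.001 (tool down)
```

Emit:
arm_command(increments=[0,0,0,-5.3,0,-2.9,0.75,0,0,0,-5.3,0,-2.9,0.75,0,0,0,-5.3,0,-2.9,0.75,0,0,0,-5.3,0,-2.9,0.75,0,0,0,-5.3,0,-2.9,0.75,0,0,0,-5.5,0,0,0.75,0,0,0,-5.5,0,0,0.75,0,0,0,-5.5,0,0,0.75])

```text
clock: 31.42
position: [0.4386, 0.1862, 0.3338]
ee_rot: [-0.5, 0.5, -0.5, 0.5]
contact_force: [0.9, -0.2, -1.2]
width: 0.0259
```

Emit:
arm_command(increments=[0,0,0,-5,0.5,0,0.75,0,0,0,0,1,0,0.75,0,0,0,0,0.5,0,0.75,0,0,0,0,0,0,0.75,0,0,0,0,0,0,0.75])

```text
clock: 32.05
position: [0.4396, 0.2335, 0.3143]
ee_rot: [-0.5, 0.5, -0.5, 0.5]
contact_force: [0.3, 0.2, -0.1]
width: 0.0267
```

```bash
python3 -c "
from h import *
plan(.4402,.2350,.3085,-np.pi/2)
im=vision.get_image('scene');save('s18',crop(im,258,275,r=33,k=12))"
```

```text
t 32.05 pos [0.4396 0.2335 0.3143] w 0.0267 F [ 0.3  0.2 -0.1] q [ 0.35  0.23  1.81 -0.    1.1   1.92]
shift cm [-0.15  0.58  0.06] jaw dir -1.572 tool y [ 2.e-04 -2.e-04 -1.e+00]
turn tool y by -0.001 (tool down)
```

View pics/s18.png

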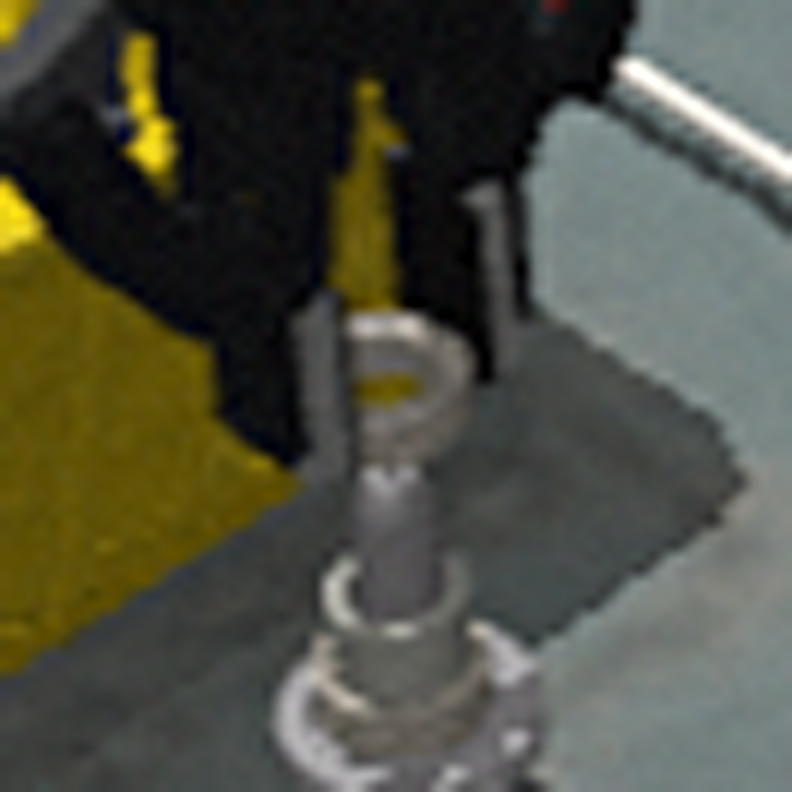

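Bearing B is in line over the tip: bore at crop (388,385), tip at (392,475). I'll lower it.

Emit:
arm_command(increments=[0,0,0,-0.13,0.5,0.05,0.75,0,0,0,0,0.5,0,0.75,0,0,0,0,0.4,0,0.75,0,0,0,0,0.3,0,0.75,0,0,0,0,0,0,0.75])

```text
clock: 32.72
position: [0.4397, 0.2359, 0.2968]
ee_rot: [-0.5, 0.501, -0.5, 0.5]
contact_force: [-0.1, 0.4, -0.1]
width: 0.0266
```

Emit:
arm_command(increments=[0,0,0,0,0.3,0,0.75,0,0,0,0,0.3,0,0.75,0,0,0,0,0,0,0.75])

```text
clock: 33.1
position: [0.4395, 0.2357, 0.2906]
ee_rot: [-0.5, 0.501, -0.5, 0.5]
contact_force: [-1.0, -1.2, -1.4]
width: 0.0264
```

Emit:
arm_command(increments=[0,0,0,0,0.3,0,0.75,0,0,0,0,0.3,0,0.75,0,0,0,0,0.2,0,0.75,0,0,0,0,0,0,0.75])

```text
clock: 33.6
position: [0.4396, 0.2357, 0.2827]
ee_rot: [-0.5, 0.501, -0.5, 0.5]
contact_force: [-1.8, -3.3, -1.3]
width: 0.0265
```

Emit:
arm_command(increments=[0,0,0,0.06,0,0.03,0.75,0,0,0,0,0.15,0,0.75,0,0,0,0,0.15,0,0.75,0,0,0,0,0,0,0.75])

```text
clock: 34.1
position: [0.4401, 0.2352, 0.28]
ee_rot: [-0.5, 0.5, -0.5, 0.5]
contact_force: [-2.3, -3.6, 0.6]
width: 0.0264
```

Emit:
arm_command(increments=[0,0,0,0,0,0,0.65,0,0,0,0,0,0,0.5,0,0,0,0,0,0,0.5])

```text
clock: 34.48
position: [0.4407, 0.2357, 0.2805]
ee_rot: [0.501, -0.499, 0.5, -0.5]
contact_force: [-0.4, -0.2, 0.8]
width: 0.0427
```

Emit:
arm_command(increments=[0,0,0,0,-2,0,0.5,0,0,0,0,-3,0,0.5,0,0,0,0,-1,0,0.5,0,0,0,0,0,0,0.5])

```text
clock: 34.98
position: [0.4403, 0.2354, 0.3405]
ee_rot: [0.501, -0.5, 0.5, -0.5]
contact_force: [-0.2, -0.0, 0.3]
width: 0.0428
```

```bash
python3 -c "
from h import *
plan(.4582,-.0571,.30,-np.pi/2)
im=vision.get_image('scene');save('s19',crop(im,258,295,r=33,k=12))"
```

```text
t 34.98 pos [0.4403 0.2354 0.3405] w 0.0428 F [-0.2 -0.   0.3] q [0.35 0.21 1.77 0.   1.16 1.92]
shift cm [29.26  4.04  1.76] jaw dir -1.57 tool y [ 1.6e-03  7.0e-04 -1.0e+00]
turn tool y by 0.001 (tool down)
```

View pics/s19.png

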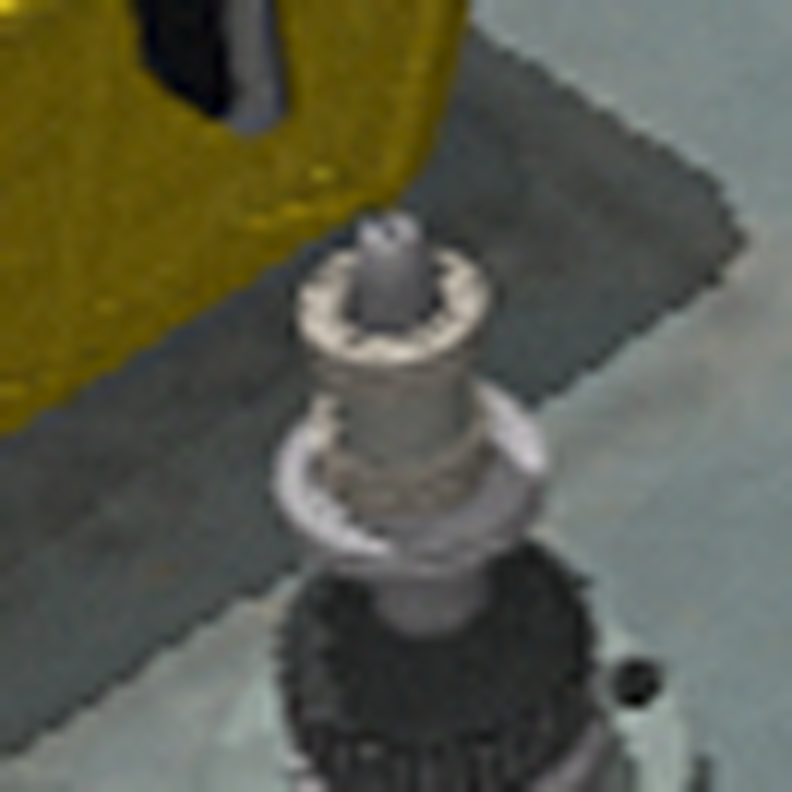

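All four parts are seated (upper bearing at crop (395,305)). Before gripping the collar, I'll check where its slit and screw are.

```bash
python3 -c "
from h import *
im=vision.get_image('scene'); a=crop(im,349,257,r=16,k=24)
b=crop(vision.get_image('top'),332,268,r=16,k=24); b=cv2.convertScaleAbs(b,alpha=2,beta=-60); a=cv2.convertScaleAbs(a,alpha=2,beta=0)
save('z6',cv2.resize(np.hstack([a,b]),(800,400)))"
```

```text
(no output)
```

View pics/z6.png

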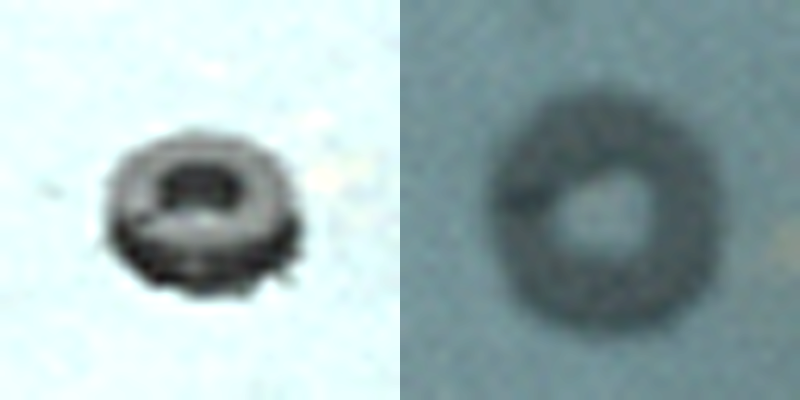

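```bash
python3 -c "
from h import *
for x in (.4575,.4582,.459,.460): print(x,proj('scene',[x,-.0571,.011]).round(2))
print(ray('scene',348.7-.85,255.7+.35,.011))
plan(.459,-.0571,.26,-np.pi/2)"
```

```text
0.4575 [348.5  256.27]
0.4582 [348.28 256.15]
0.459 [348.03 256.01]
0.46 [347.71 255.84]
[ 0.45920762 -0.05670098  0.011     ]
t 35.12 pos [0.4398 0.2352 0.3391] w 0.0428 F [-0.2  0.6 -0.3] q [0.35 0.21 1.77 0.   1.17 1.92]
shift cm [29.23  7.92  1.92] jaw dir -1.57 tool y [-2.e-03 -7.e-04 -1.e+00]
turn tool y by 0.001 (tool down)
```

The slit faces +y, and nothing protrudes beyond the 36 mm outline, so the y grip is fine. Scene and top agree on (0.459, -0.057).

Emit:
arm_command(increments=[0,0,0,5,0,0.3,0.44,0,0,0,5,0,0.3,0.44,0,0,0,5,0,0.3,0.44,0,0,0,5,0,0.3,0.44,0,0,0,5,1,0.3,0.44,0,0,0,4.2,3,0.4,0.44,0,0,0,0,4,0,0.44,0,0,0,0,4,0,0.44])

```text
clock: 36.12
position: [0.459, -0.0574, 0.2184]
ee_rot: [0.5, -0.5, 0.5, -0.5]
contact_force: [0.1, -0.0, -0.3]
width: 0.0481
```

Emit:
arm_command(increments=[0,0,0,0,2,0,0.44,0,0,0,0,0,0,0.44,0,0,0,0,0,0,0.44])

```text
clock: 36.5
position: [0.4597, -0.0567, 0.2004]
ee_rot: [0.5, -0.5, 0.5, -0.5]
contact_force: [-0.2, 0.2, 0.4]
width: 0.0477
```

```bash
python3 -c "
from h import *
plan(.459,-.0571,.174,-np.pi/2)
im=vision.get_image('scene');save('s20',crop(im,349,240,r=40,k=10))"
```

```text
t 36.5 pos [ 0.4597 -0.0567  0.2004] w 0.0477 F [-0.2  0.2  0.4] q [-0.27  0.33  2.03 -0.    0.78  1.3 ]
shift cm [ 0.04  2.64 -0.07] jaw dir -1.57 tool y [ 4.e-04 -2.e-04 -1.e+00]
turn tool y by 0.001 (tool down)
```

View pics/s20.png

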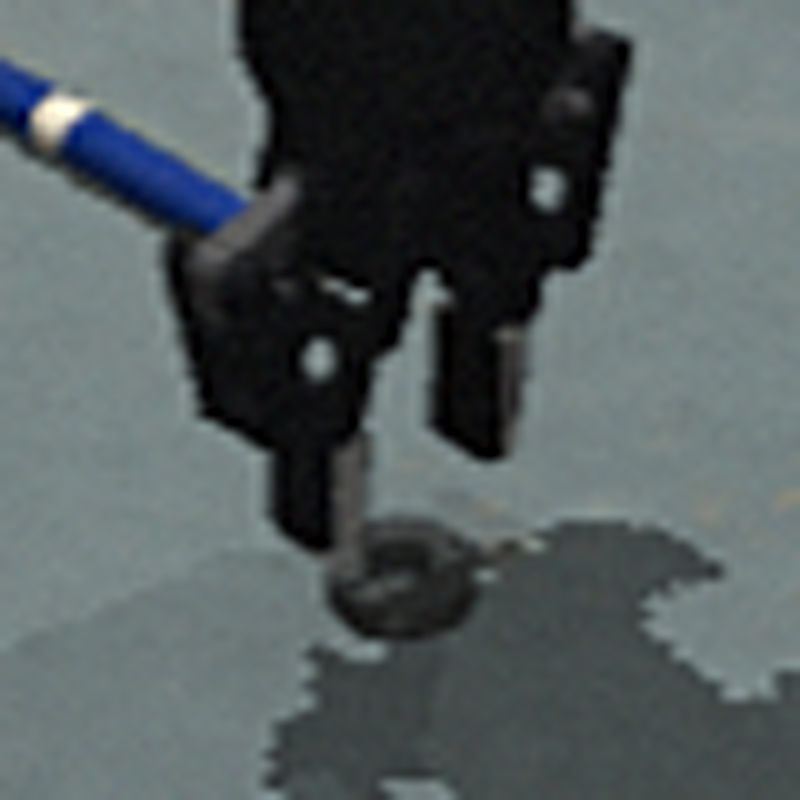

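The jaws straddle the collar (crop (402,580)). I'll go down and grip it.

Emit:
arm_command(increments=[0,0,0,0.04,1,-0.06,0.44,0,0,0,0,0.9,0,0.44,0,0,0,0,0.5,0,0.44,0,0,0,0,0.2,0,0.44,0,0,0,0,0,0,0.52,0,0,0,0,0,0,0.68,0,0,0,0,0,0,0.68,0,0,0,0,0,0,0.68])

```text
clock: 37.55
position: [0.4588, -0.0571, 0.1745]
ee_rot: [0.5, -0.5, 0.5, -0.5]
contact_force: [-0.0, -0.5, 3.7]
width: 0.0335
```

Emit:
arm_command(increments=[0,0,0,0,-1,0,0.68,0,0,0,0,-3,0,0.68,0,0,0,0,-4,0,0.68,0,0,0,0,-4,0,0.68,0,0,0,0,-4,0,0.68,0,0,0,0,0,0,0.68])

```text
clock: 38.3
position: [0.4598, -0.0573, 0.3376]
ee_rot: [-0.502, 0.499, -0.497, 0.502]
contact_force: [0.1, -0.8, -1.4]
width: 0.0336
```

```bash
python3 -c "
from h import *
plan(.4402,.2350,.33,-np.pi/2)
im=vision.get_image('scene');save('s21',crop(im,349,195,r=40,k=10))"
```

```text
t 38.3 pos [ 0.4598 -0.0573  0.3376] w 0.0336 F [ 0.1 -0.8 -1.4] q [-0.27  0.16  1.84 -0.    1.13  1.3 ]
shift cm [-29.23   0.68  -1.93] jaw dir -1.57 tool y [ 0.0078 -0.0023 -1.    ]
turn tool y by 0.001 (tool down)
```

View pics/s21.png

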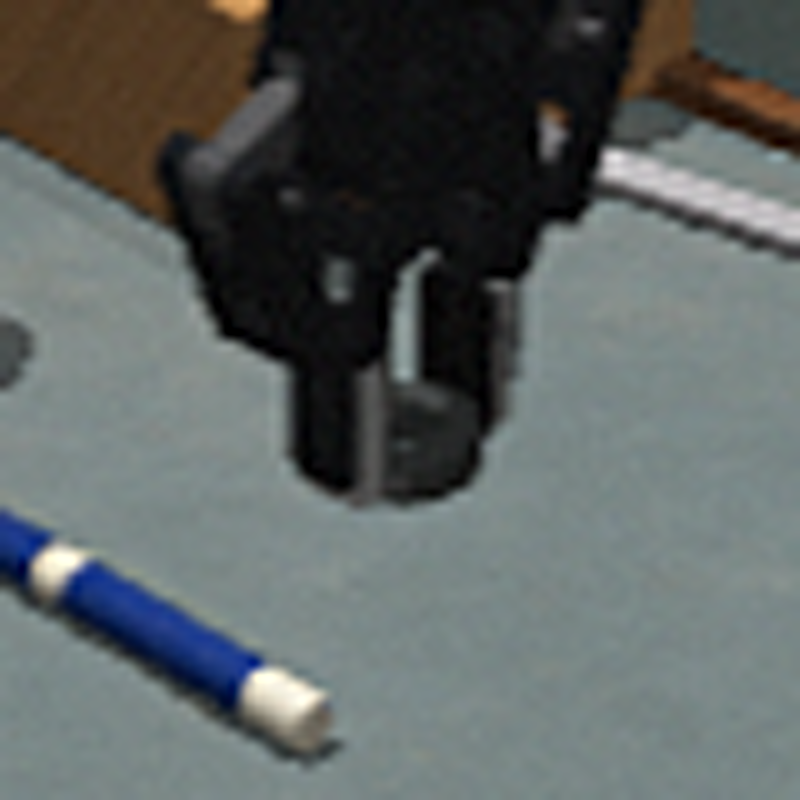

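The collar is held level (crop (430,440)). I'll carry it to the stand.

Emit:
arm_command(increments=[0,0,0,-4,0,-0.3,0.68,0,0,0,-5,0,-0.3,0.68,0,0,0,-5,0,-0.3,0.68,0,0,0,-5,0,-0.3,0.68,0,0,0,-5,0,-0.3,0.68,0,0,0,-4.3,0.5,-0.3,0.68,0,0,0,-1,1,0,0.68,0,0,0,0,0.5,0,0.68])

```text
clock: 39.35
position: [0.4398, 0.2359, 0.3122]
ee_rot: [-0.499, 0.502, -0.5, 0.499]
contact_force: [0.1, -1.2, -1.4]
width: 0.0336
```

Emit:
arm_command(increments=[0,0,0,0,0,0,0.68,0,0,0,0,0,0,0.68])

```text
clock: 39.6
position: [0.4408, 0.2348, 0.3142]
ee_rot: [-0.5, 0.5, -0.5, 0.5]
contact_force: [0.8, -0.1, -1.3]
width: 0.0336
```

```bash
python3 -c "
from h import *
plan(.4402,.2350,.3085,-np.pi/2)
im=vision.get_image('scene');save('s22',crop(im,258,275,r=33,k=12))"
```

```text
t 39.6 pos [0.4408 0.2348 0.3142] w 0.0336 F [ 0.8 -0.1 -1.3] q [ 0.35  0.23  1.8  -0.    1.1   1.92]
shift cm [-0.02  0.57 -0.06] jaw dir -1.572 tool y [-1.e-04 -4.e-04 -1.e+00]
turn tool y by -0.001 (tool down)
```

View pics/s22.png

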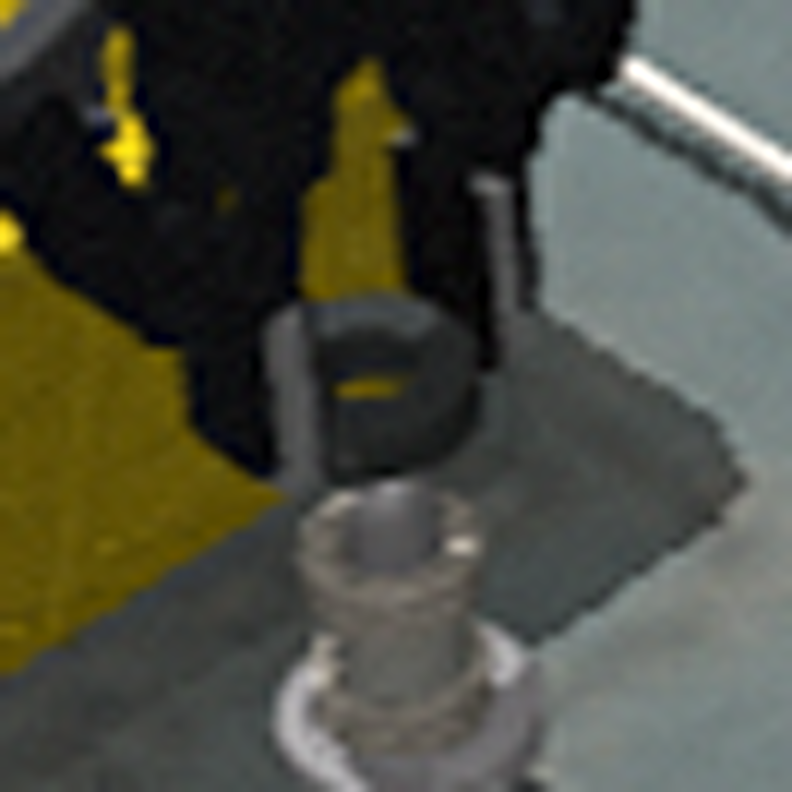

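The collar is over the tip, with bore near crop (372,370) and axis at (380,364), about 1 mm off. I'll lower it.

Emit:
arm_command(increments=[0,0,0,0,0.4,-0.05,0.68,0,0,0,0,0.4,0,0.68,0,0,0,0,0.4,0,0.68,0,0,0,0,0,0,0.68])

```text
clock: 40.15
position: [0.4399, 0.2358, 0.3017]
ee_rot: [-0.5, 0.501, -0.5, 0.5]
contact_force: [0.2, -0.4, -0.7]
width: 0.0339
```

Emit:
arm_command(increments=[0,0,0,0,0.3,0,0.68,0,0,0,0,0.3,0,0.68,0,0,0,0,0,0,0.68])

```text
clock: 40.52
position: [0.4397, 0.2356, 0.2957]
ee_rot: [-0.5, 0.501, -0.5, 0.5]
contact_force: [-0.8, -2.0, -1.3]
width: 0.0331
```

Emit:
arm_command(increments=[0,0,0,0,0.3,0,0.68,0,0,0,0,0.2,0,0.68,0,0,0,0,0,0,0.68])

```text
clock: 40.9
position: [0.4396, 0.2355, 0.2907]
ee_rot: [-0.5, 0.501, -0.5, 0.5]
contact_force: [-1.5, -4.0, -1.8]
width: 0.033
```

Emit:
arm_command(increments=[0,0,0,0.08,0,0.04,0.68,0,0,0,0,0.1,0,0.68,0,0,0,0,0.07,0,0.68,0,0,0,0,0,0,0.68])

```text
clock: 41.4
position: [0.44, 0.235, 0.2896]
ee_rot: [-0.5, 0.501, -0.5, 0.5]
contact_force: [-5.0, -2.1, 2.4]
width: 0.0335
```

Emit:
arm_command(increments=[0,0,0,0,0,0,0.58,0,0,0,0,0,0,0.4,0,0,0,0,0,0,0.4])

```text
clock: 41.78
position: [0.4411, 0.2354, 0.2898]
ee_rot: [0.501, -0.499, 0.5, -0.5]
contact_force: [-0.7, -0.2, -0.2]
width: 0.051
```

Emit:
arm_command(increments=[0,0,0,0,-2,0,0.4,0,0,0,0,-3,0,0.4,0,0,0,0,-3,0,0.4,0,0,0,0,0,0,0.4])

```text
clock: 42.28
position: [0.4415, 0.2356, 0.3719]
ee_rot: [0.502, -0.498, 0.499, -0.501]
contact_force: [0.9, 0.0, -0.5]
width: 0.0519
```

```bash
python3 -c "
from h import *
plan(.4402,.2350,.3085,-np.pi/2)
im=vision.get_image('scene');save('s23',crop(im,258,295,r=33,k=12)); save('s23f',im)
save('t23',vision.get_image('top'))"
```

```text
t 42.27 pos [0.4415 0.2356 0.3719] w 0.0519 F [ 0.9  0.  -0.5] q [0.35 0.18 1.72 0.   1.24 1.92]
shift cm [ 0.07  6.33 -0.17] jaw dir -1.57 tool y [ 0.0062  0.0023 -1.    ]
turn tool y by 0.001 (tool down)
```

View pics/s23.png

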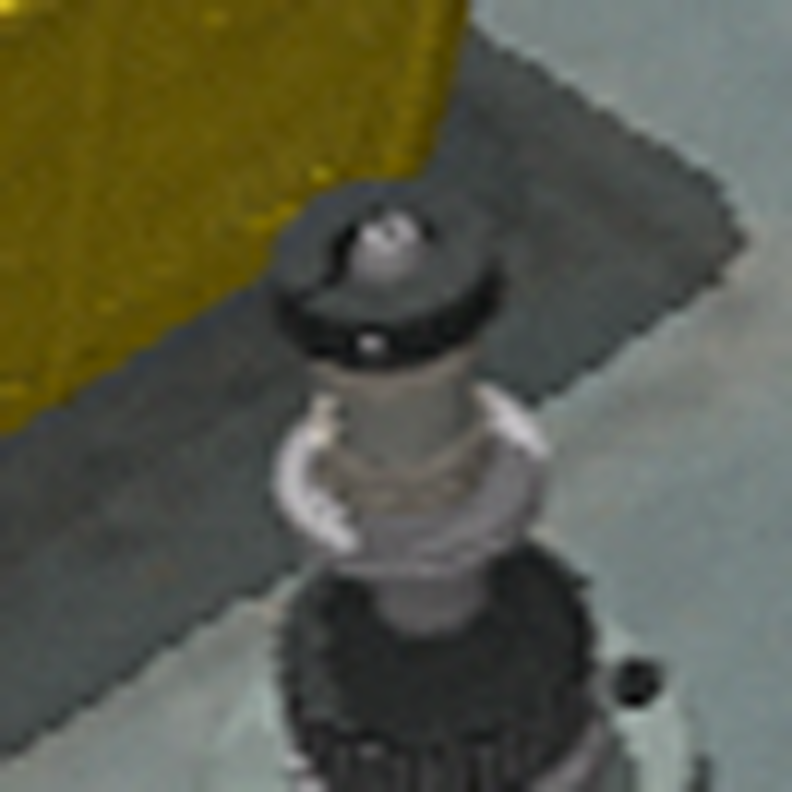

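View pics/t23.png

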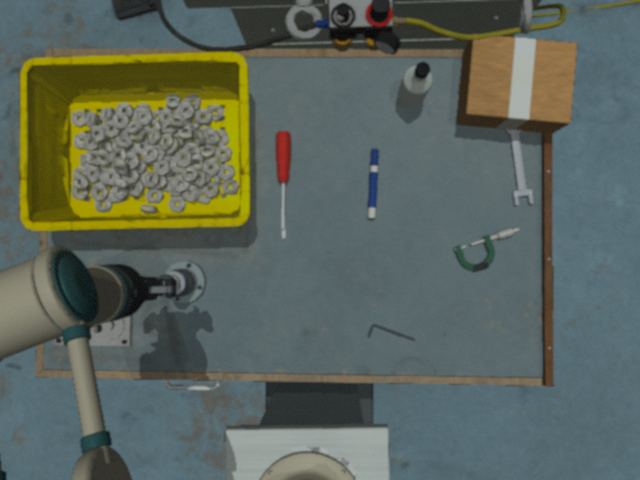

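The scene view shows the collar level at crop (388,265), with the spindle tip about 3 mm proud as expected. In the top view the micrometer, marker and screwdriver are where they started. I'll let the arm settle and then hand in.

Emit:
arm_command(increments=[0,0,0,0,-1,0,0.4,0,0,0,0,0,0,0.4,0,0,0,0,0,0,0.4])

```text
clock: 42.75
position: [0.4404, 0.2351, 0.3791]
ee_rot: [-0.5, 0.5, -0.5, 0.5]
contact_force: [1.1, -0.6, -0.5]
width: 0.0515
```

```bash
python3 -c "
from h import *
s,R=st(); print(s['clock'],s['contact_force'],s['qd'].round(3))
print(ticket.sign_off())"
```

```text
42.75 [ 1.07372282 -0.64436093 -0.54678724] [ 0.002 -0.     0.004  0.002  0.001  0.001]
the job is handed in; nothing more can be done
None
```

I built the spindle in the required order: dust shield, bearing, spacer sleeve, second bearing, clamping collar. I handed it in at 42.75 s of the 112 s allowed; sign-off gives no verdict.

- **Seating:** after each release the scene view showed that part level on the one below. Each part was released within about 1 mm of its computed seated height. At the end the spindle tip stood about 3 mm above the collar, as it should.
- **Forces:** side forces reached about 5 N while the second bearing and the collar went down. They dropped below 1 N on release.
- **Bystanders:** in the last top view the micrometer, marker and screwdriver looked unmoved. I judged this by eye, without measuring.
- **Robot:** at hand-in the gripper was open and about 9 cm above the stack. The arm was still, with only sensor noise on the force reading.
- **Disagreements:** the two cameras differed by about 1.5–2 mm on positions, and the jaw opening read 2–3 mm under each part's true size. Neither affected the fit.

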